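Turn the bucking dollies on the angle block and rack them

TASK

Put the standing bucking dollies away lying down in the cradle rack. First slide the rack's steel keeper door fully open; then, working in the order red, yellow, blue (skip any that is missing), park each dolly head-down on the sloped angle block and let go of it there, take it again across the handle and lay it in the slot of its own colour with its head at the end stop. When all are in, slide the keeper door fully shut over the handle ends, and leave the pliers and the amber jar alone.

Things in the scene. Friction and masses are not known exactly. Their poses are not given: they have to be found in the camera images.
- keeper (a joint): sliding steel keeper door of the rack: a 228 x 60 x 3 mm plate level with the table, 67 mm above it, sliding along the rack's +y axis. 0 = fully shut (it covers the last 22 mm of the handles in the slots), 0.045 m = fully open (hard stop, clear of the slots). Stiff to slide (about 2.5 N), stays where it is left.
- keeper_tab (a point): centre of the black upright tab on the keeper door, by which it is slid; the tab is 50 mm wide (rack x), 12 mm thick (rack y, the sliding direction) and 38 mm tall, centre 89 mm above the table, 19 mm above the plate it stands on. Axes as the rack's.
- block_rest (a point): where the centre of a dolly lies when parked on the angle block, 106 mm above the table. Frame: +y level in the up-slope direction, x level across the slope, z up. The slope is 45 degrees: a parked dolly's own +z (head to handle) points along (0, 0.707, 0.707) here, its steel head down against a toe stop.
- angle_block: gray cast aluminium angle block, bolted down; foot 130 x 175 mm, 160 mm high; origin under block_rest on the table, axes as block_rest. Cheeks beside the head leave 5 mm play each side (tops 5 mm below the dolly's axis). Under the handle is only a 14 mm wide rib; the sloped plate lies 40 mm below the dolly's axis, square to the slope, so fingers can straddle the handle.
- rack: green cradle rack, fixed; 250 mm (x) by 229 mm (y), base 10 mm thick; origin on the table under slot_yellow. Dividers up to 60 mm above the table stand 42-50 and 105-117 mm from the head face of a seated dolly; between them the handle is free, base 40 mm below its axis. Slots leave 6 mm play each side of the handle and 7 mm each way lengthwise. End stop 72 mm high.
- mid_red (a point): centre (half-way up) of the bucking dolly with the red band: 130 mm long: square steel head 40 x 40 x 35 mm, then a black square handle 24 x 24 x 95 mm with a red band and cap. z runs from head to handle end (up as it stands at first), head face 65 mm below this point, handle end 65 mm above; x, y square to the flat sides. 0.45 kg, balance point 27 mm from the head face. May be absent (None).
- mid_yellow (a point): centre (half-way up) of the bucking dolly with the yellow band: 130 mm long: square steel head 40 x 40 x 35 mm, then a black square handle 24 x 24 x 95 mm with a yellow band and cap. z runs from head to handle end (up as it stands at first), head face 65 mm below this point, handle end 65 mm above; x, y square to the flat sides. 0.45 kg, balance point 27 mm from the head face. May be absent (None).
- mid_blue (a point): centre (half-way up) of the bucking dolly with the blue band: 130 mm long: square steel head 40 x 40 x 35 mm, then a black square handle 24 x 24 x 95 mm with a blue band and cap. z runs from head to handle end (up as it stands at first), head face 65 mm below this point, handle end 65 mm above; x, y square to the flat sides. 0.45 kg, balance point 27 mm from the head face. May be absent (None).
- slot_red (a point): slot of the red dolly in the rack (marked red on the end stop): where the dolly's centre lies when seated, 50 mm above the table. Rack frame: +y is level along the slot, the way the handle points (head at the -y end by the stop, dolly z along +y), x level across, z up. Slots are 75 mm apart: red, yellow, blue along +x.
- slot_yellow (a point): slot of the yellow dolly in the rack (marked yellow on the end stop): where the dolly's centre lies when seated, 50 mm above the table. Rack frame: +y is level along the slot, the way the handle points (head at the -y end by the stop, dolly z along +y), x level across, z up. Slots are 75 mm apart: red, yellow, blue along +x.
- slot_blue (a point): slot of the blue dolly in the rack (marked blue on the end stop): where the dolly's centre lies when seated, 50 mm above the table. Rack frame: +y is level along the slot, the way the handle points (head at the -y end by the stop, dolly z along +y), x level across, z up. Slots are 75 mm apart: red, yellow, blue along +x.
- pliers0_mid (a point): nickel-plated cleco pliers lying flat, about 140 x 60 x 14 mm; bystander. Point at its pivot, 7 mm up.
- pliers1_mid (a point): nickel-plated cleco pliers lying flat, about 140 x 60 x 14 mm; bystander. Point at its pivot, 7 mm up.
- pliers2_mid (a point): nickel-plated cleco pliers lying flat, about 140 x 60 x 14 mm; bystander. Point at its pivot, 7 mm up.
- jar_mid (a point): squat amber glass jar standing, 72 mm wide, 85 mm high, point at its centre; bystander.
Not all that is in view belongs to the job. What is shaped like the part that bears mid_yellow but purple or turquoise is not meant. Leave any green look-alike of the part that bears mid_blue alone.

How it is judged:
By the outcome, as a careful person would: the job done as asked, in the order asked, and still so for the second after the job is handed in, with the robot touching nothing.
Of dolly_red, dolly_yellow, dolly_blue only 2 to 3 are there at a start; the rules pass over those that are not, and their reading is None.
At some moment in a run one of dolly_red, dolly_yellow, dolly_blue may be knocked a few centimetres aside while the robot is not near it.
It also fails if it takes over 210 s, if anything falls off the work surface, if the arm or the gripper's body presses on something with over 40 N, if the wrist force passes 120 N, or if a joint passes its speed limit or range.

ROBOT

A 7-joint arm with a two-finger parallel gripper is mounted at the origin on the work surface. World frame = base frame: x ahead of the robot, y to its left, z up, the work surface at z = 0. Lengths are in m, angles in degrees, forces in N, time in s.
With the tool pointing down it reaches from about 0.425 to 0.825 m from the base axis. Payload 3.6 kg.
Tool frame: the origin (TCP) lies between the finger pads; the fingertips stand 17 mm ahead of it and the grasp point (between the pads) lies 2 mm behind it; z points along the fingers, y is the line along which they close (so a half turn about z gives the same grasp; the last joint's range is limited). The gripper opens to 85 mm and grips with 20 to 120 N. Pads are 22 mm wide; open, the fingers measure 114 mm over their backs; the gripper's body (76 mm by 85 mm) begins 54 mm behind the grasp point. The pads swing forward as they close: fully open they stand 13 mm farther back than shut.
Start: joints at [62.481, 35.231, -0.722, 81.555, 0.464, 63.22, -2.315], TCP at [0.285, -0.584, 0.248] pointing down, gripper open.
Joint ranges: [-178.69, 178.69], [-17.37, 117.87], [-77.05, 75.6], [15.02, 138.74], [-78.02, 258.01], [0.78, 113.62], [-162.83, 162.83]. Speed limits (degrees/s): [159.86, 159.86, 180, 180, 180, 180, 180].

INTERFACE

Orientations are given as [roll, pitch, yaw] about the fixed x, y, z axes, in that order (R = Rz(yaw) Ry(pitch) Rx(roll)).
In Python, from plant import robot, imaging gives the robot as it stands.
- The arm moves only by the shell command python3 -m handwheel 'ROWS' [FORCE]. ROWS is JSON, one flat list of numbers, 5 for each row, row after row: the finger opening in mm, from 0 to 85.4, then the shift along the tool's x, y, z scaled (see below), then the turn about the tool's z scaled (see below). In form: [claw, tx, ty, tz, twist, claw, tx, ty, tz, twist, ...]. A call has 1 to 20 rows; each row shifts and turns the commanded pose from where the row before left it, along the tool's axes as they then stand; what a row does not reach is not made up. The controller multiplies each number of a shift by 20 mm and each number of a turn by 30 degrees. A row lasts 1/8 s, in which the tool goes at most 62.5 mm and 10.7 degrees, less where a joint would pass 70% of its speed; a pose out of reach is approached as far as the arm can. A call with a number of a shift or a turn outside -1 to 1 is refused whole. A call with a gripper value outside its range is refused whole. The fingers move at their own pace and stop on an object; FORCE is the grip in N (left out, the last holds). Time passes only in rows, so rows that do not move let the fingers close. It gives the time, the measured TCP pose, the force, the opening and the grip force at its end, in the units of the state.
- robot.get_state(): the state, without advancing time (a new reading comes with each control period).
- imaging.read_camera(name): name is "side" or "top" or "wrist"; returns a dict with "color" (420x560x3 uint8, blue, green, red), "range_z" (420x560 float32, m along the optical axis (not along the pixel's ray), 0 where there is no reading), "fx", "fy", "cx", "cy" (pixels), "pose" (4x4, takes a point from camera to world coordinates). Camera axes: x right, y down, z forward; pixel columns grow to the right and rows downward; lengths in m; the calibration is good to about 2 mm. A picture is of the moment at which its call begins.
- robot.hand_in(): hands the job in; it is judged then, once.
Trained networks look in a picture, given as the dict that the camera call returned (one of the last four; its "shot" number tells which), for a name from the list of things; names that differ only in an ending like _2 or _b are one class to them, and where a whole thing is asked for, a point or a joint stands for the part that bears it (a point fixed in the world has none). Each returns a list of dicts, best first, with "confidence" (0 to 1); they miss things now and then, are a little off and sometimes report something else, mostly with a low value. They report only what shows in the picture. A call takes as long as a camera call. They do not tell look-alikes from the thing itself.
- imaging.search_frame(picture, label): "position" ([x, y, z] in m, in the coordinates of the camera as it stood for that picture, good to about 4 mm: the middle of the surface that is visible of it).
- imaging.tip_of(picture, label): "position" ([x, y, z] in m, in the coordinates of the camera as it stood for that picture, good to about 4 mm: a listed point, or the origin of a listed thing).
The state is a dict: "clock": time; "joints": joint angles; "qvel": joint speeds; "tau": joint torques, N m; "tcp_pos": TCP position; "tool_rot": TCP orientation; "contact_force": force on the tool from outside, world axes, zero at the start; "ft_torque": the same for the moment, N m; "opening": opening from 0.0 (shut) to 1.0 (fully open); "finger_force": force on a finger pad.
Only numpy, scipy, OpenCV 4.12 (cv2) and the standard library are available. Lean on these libraries where they do the work, as an engineer would, in place of code of your own. Each camera call takes 0.05 s, during which the arm holds its last target. There are 200 camera calls.

## Working session

There is one attempt and no reset: what is moved stays moved. The work goes in short steps, Python scripts to look and compute and a shell command to move; the robot and the scene stay as the last step left them, time stands still between calls to the robot, and variables do not carry over. Pictures are saved under pics/ and viewed, at most 17 in all, crops included, and the job is handed in when it is done.

```bash
mkdir -p pics; cat > h.py <<'E'
import numpy as np, cv2
from plant import robot, imaging
def cam(n,save=None):
    p=imaging.read_camera(n)
    if save: cv2.imwrite('pics/'+save,p['color'])
    return p
def w(p,x): return (np.array(p['pose'])@np.r_[x,1])[:3]
def find(p,l,tip=True,k=4,thr=.2):
    return [(round(d['confidence'],2),w(p,d['position']).round(4).tolist(),px(p,d['position'])) for d in (imaging.tip_of if tip else imaging.search_frame)(p,l)[:k] if d['confidence']>thr]
def px(p,x): return (int(p['fx']*x[0]/x[2]+p['cx']),int(p['fy']*x[1]/x[2]+p['cy']))
def wp(p,u,v):
    z=p['range_z'][v,u]; return w(p,[(u-p['cx'])*z/p['fx'],(v-p['cy'])*z/p['fy'],z]) 
def proj(p,P):
    c=np.linalg.inv(p['pose'])@np.r_[P,1]; return px(p,c[:3])
def cloud(p):
    v,u=np.mgrid[:420,:560]; z=p['range_z']; X=np.stack([(u-p['cx'])*z/p['fx'],(v-p['cy'])*z/p['fy'],z,np.ones_like(z)],-1)
    return (X@np.array(p['pose']).T)[...,:3]
E
python3 - <<'E'
from h import *
print(robot.get_state())
T=cam('top','top1.png'); S=cam('side','side1.png')
for n,p in (('top',T),('side',S)):
    print(n,np.array(p['pose'])[:3].round(3).tolist(),p['fx'])
    for l in 'mid_red mid_blue mid_yellow keeper_tab block_rest slot_red slot_yellow slot_blue angle_block rack pliers0_mid jar_mid'.split(): print(l,find(p,l))
cv2.imwrite('pics/both.png',np.vstack([T['color'],S['color']])[:, :])
E
```

```text
{'clock': 0.0, 'joints': array([62.48127882, 35.2879645 , -0.72336904, 81.64203606,  0.46386907,
       63.22143828, -2.31491769]), 'qvel': array([ 0.01837365, -0.06585703,  0.05924425, -0.0313661 ,  0.00517271,
       -0.01794187,  0.02641807]), 'tau': array([-6.29832248e-04, -4.69218671e+01,  2.59301215e-01, -1.71036243e+01,
        1.00109313e-02,  9.69420798e-03,  1.41609625e-06]), 'tcp_pos': array([ 0.28463525, -0.58354468,  0.24714852]), 'tool_rot': array([-1.79851436e+02,  1.70640169e-03,  2.60043479e+01]), 'contact_force': array([ 0.97875734, -0.09084732,  0.51238654]), 'ft_torque': array([-0.03975013,  0.0384657 ,  0.02947799]), 'finger_force': 0.0, 'opening': 0.9997276967203044}
top [[-0.021, -0.982, 0.189, 0.36], [-1.0, 0.017, -0.026, 0.086], [0.022, -0.19, -0.982, 1.2]] 496.99293688695093
mid_red [(0.94, [0.6002, 0.1928, 0.066], (228, 197)), (0.75, [0.7677, -0.021, 0.0429], (316, 131))]
mid_blue [(0.72, [0.4987, 0.3701, 0.0626], (150, 242)), (0.69, [0.5319, 0.4864, 0.0702], (98, 228))]
mid_yellow [(0.78, [0.3588, 0.1983, 0.0679], (225, 303)), (0.7, [0.4659, 0.1819, 0.068]
[... 1093 characters left out ...]
0.74, [0.3612, 0.1958, 0.0628], (331, 263)), (0.29, [0.5034, 0.3733, 0.0661], (246, 293))]
keeper_tab [(0.6, [0.5398, -0.2205, 0.0884], (313, 179))]
block_rest [(0.93, [0.5339, 0.0114, 0.1055], (290, 204))]
slot_red []
slot_yellow [(0.79, [0.5221, -0.3217, 0.047], (325, 180)), (0.44, [0.671, 0.3896, 0.0055], (179, 301))]
slot_blue [(0.85, [0.5949, -0.3328, 0.0482], (307, 176)), (0.53, [0.5312, 0.017, -0.0025], (290, 237))]
angle_block [(0.75, [0.5338, 0.0154, -0.0039], (290, 237))]
rack [(0.65, [0.5236, -0.3226, -0.0027], (325, 192))]
pliers0_mid [(0.69, [0.6724, 0.3913, 0.0073], (178, 301)), (0.61, [0.5207, -0.3218, -0.002], (325, 192))]
jar_mid [(0.8, [0.7689, -0.0192, 0.039], (224, 207))]
```

View pics/top1.png

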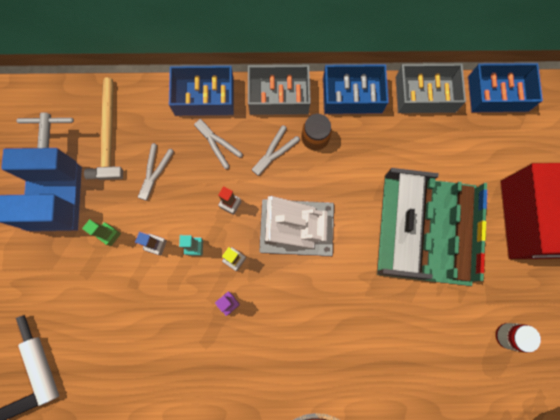

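View pics/side1.png

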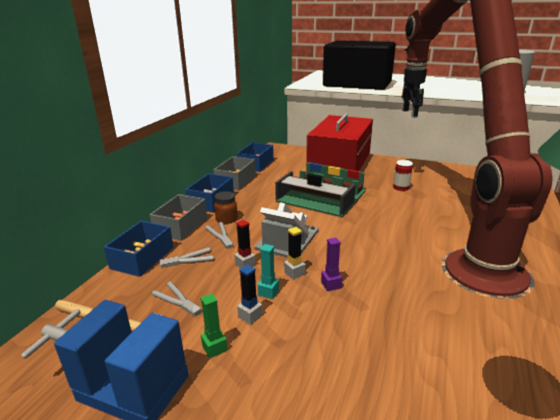

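Candidates (top view): red (228,197), yellow (232,255), blue (150,242) fit by band/cap colour with steel heads; purple (227,303), turquoise (190,244), green (100,232) are single-colour look-alikes; (316,131) is the jar. An enlarged crop will confirm this, and I get the block and rack axes.

```bash
cat >> h.py <<'E'
def go(P,yaw,st=None):
    """print twist units and tool-axis shifts (units of 20mm) after twisting to yaw"""
    s=st or robot.get_state(); t=s['tcp_pos']; y0=s['tool_rot'][2]
    tw=-((yaw-y0+180)%360-180); a=np.radians(yaw); d=np.array(P)-t
    v=np.array([d[0]*np.cos(a)+d[1]*np.sin(a), d[0]*np.sin(a)-d[1]*np.cos(a), -d[2]])/.02
    print('twist',round(tw/30,2),'shift',v.round(2).tolist(),'from',t.round(4).tolist(),round(y0,1))
def st():
    s=robot.get_state(); print(round(s['clock'],1),s['tcp_pos'].round(4),s['tool_rot'].round(1),'F',s['contact_force'].round(1),'op',round(s['opening']*85.4,1),'g',s['finger_force'].__round__(1), 'j',s['joints'].round(0))
E
python3 - <<'E'
from h import *
T=cam('top'); S=cam('side')
a=cv2.resize(T['color'][170:320,60:350],(800,414),interpolation=cv2.INTER_CUBIC)
cv2.imwrite('pics/crop1.png',a)
C=cloud(T)
# block heights grid
m=(abs(C[...,0]-.535)<.1)&(abs(C[...,1]-.015)<.12)
P=C[m]
for n,p in(('top',T),('side',S)):
    Q=cloud(p); m=(abs(Q[...,0]-.535)<.1)&(abs(Q[...,1]-.015)<.12)&(Q[...,2]>.02); P=Q[m]
    # local normals: find 45deg faces
    gx=np.gradient(cv2.GaussianBlur(Q,(5,5),0),axis=1); gy=np.gradient(cv2.GaussianBlur(Q,(5,5),0),axis=0)
    N=np.cross(gy,gx); N/=np.linalg.norm(N,axis=-1,keepdims=True)+1e-9; N*=np.sign(N[...,2:])
    k=m&(abs(N[...,2]-.707)<.1); print(n,k.sum(),np.median(N[k],0).round(3), np.percentile(np.degrees(np.arctan2(N[k][:,1],N[k][:,0])),[10,30,50,70,90]).round(0))
    f=(C[...,2]>.003)&(C[...,2]<.03)&(abs(C[...,0]-.535)<.13)&(abs(C[...,1]-.015)<.11)
G=C[190:262:4,256:340:6,2]*1000
print(G.round(0).astype(int))
f=((C[...,2]>.004)&(abs(C[...,0]-.535)<.13)&(abs(C[...,1]-.015)<.125)).astype(np.uint8)
f[:, :255]=0
print('foot',cv2.minAreaRect(C[f>0][:,:2].astype(np.float32)))
E
```

```text
top 1006 [-0.042 -0.669  0.705] [-107.  -98.  -92.  -82.   83.]
side 221 [-0.054 -0.522  0.675] [-139. -105.  -94.  -52.   72.]
[[  -1   -3   -4   -1    2   -3   -2   -3    0   -4   -4    1   -1   -1]
 [  -1   -2    1    1   -1    3   -2   -1   -1   -4    1   -4    1    1]
 [   0    3  118  125    3   -1    1   -1    1    2   -1    2    3   -2]
 [   2   11  124  120  107   96   80    9   13   11    1   -1    0   -1]
 [   3   13  122  120  107   90   80   65   52   13   15   13   13   -7]
 [   2   15  124  119  108   91   80   64   52   76   12   10   13   -3]
 [  -2   15  125  118  103   90   75   66   62   62   67   60   12    1]
 [   1   17  116  117  126  130  116   62   65   63   45   56    8   -1]
 [   3   13  122  118  126  123  116  100   90   61   49   54   10 1200]
 [  -1   13  122  118  102   92   74   78   61   62   46   57   11    0]
 [  -5   15  125  114  104   89   78   63   63   65   51   57   12   -1]
 [   1   17  122  115  103   85   77   61   63   61   50   61   11    0]
 [   0   10  123  115  102   85   77   63   65   75   68   56    9   -3]
 [  -1   14   61  107  103   88   75   67   45   35   12   12   10   -3]
 [   0   10   18   12   13   17   14   52   45   32   10   13   11   -2]
 [   3   12   13   12   11    8    9   10    8   12   11   10   15   -1]
 [   1   -1   -3   -6   -5   -1   11    9   13   12   10   10    9   -1]
 [  -3    2   -5    0   -1   -1    2    3    3    1   -4   -3   -3   -3]]
foot ((0.5348042249679565, 0.012737259268760681), (0.25890105962753296, 0.24264687299728394), 0.1734573245048523)
```

View pics/crop1.png

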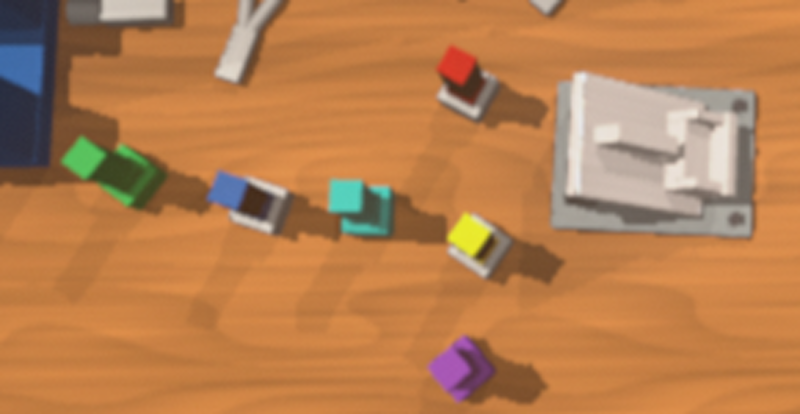

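The crop confirms that red, yellow and blue are the black-handled dollies with steel heads. The block's uphill side is about world +y (yaw ≈ -3.5°). Next I go above the keeper tab.

```bash
python3 -c "
from h import *
go([.5385,-.221,.2],-7.9)"
```

```text
twist 1.13 shift [10.06, -19.73, 2.42] from [0.2849, -0.5842, 0.2483] 26.0
```

```bash
python3 -m handwheel '[60,0,0,0,0.3,60,0,0,0,0.3,60,0,0,0,0.3,60,0,0,0,0.23,60,0.5,-1,0,0,60,0.5,-1,0,0,60,0.5,-1,0,0,60,0.5,-1,0,0,60,0.5,-1,0,0,60,0.5,-1,0,0,60,0.5,-1,0,0,60,0.5,-1,0,0,60,0.5,-1,0,0,60,0.5,-1,0,0,60,0.5,-1,0,0,60,0.5,-1,0,0,60,0.5,-1,0,0,60,0.5,-1,0,0,60,0.5,-1,0,0,60,0.5,-1,0,0]' 40; python3 - <<'E'
from h import *
W=cam('wrist','w1.png')
for l in 'keeper_tab slot_red slot_yellow slot_blue'.split(): print(l,find(W,l))
print(np.array(W['pose']).round(3).tolist())
go([.5385,-.221,.2],-7.9)
E
```

```text
clock: 3.9
tcp_pos: [0.488, -0.2879, 0.2483]
tool_rot: [180.0, -0.0, -7.9]
contact_force: [1.0, -0.3, -0.4]
opening: 0.706
finger_force: 0.0
keeper_tab [(0.89, [0.5375, -0.2243, 0.0896], (202, 150))]
slot_red [(0.69, [0.4492, -0.312, 0.0523], (309, 218))]
slot_yellow [(0.78, [0.5193, -0.3225, 0.0505], (312, 150))]
slot_blue [(0.82, [0.5979, -0.3334, 0.0499], (314, 63))]
[[-0.139, -0.949, -0.282, 0.56], [-0.99, 0.133, 0.04, -0.297], [-0.0, 0.285, -0.959, 0.374], [0.0, 0.0, 0.0, 1.0]]
twist -0.0 shift [2.09, -3.78, 2.42] from [0.4867, -0.29, 0.2483] -8.0
```

View pics/w1.png

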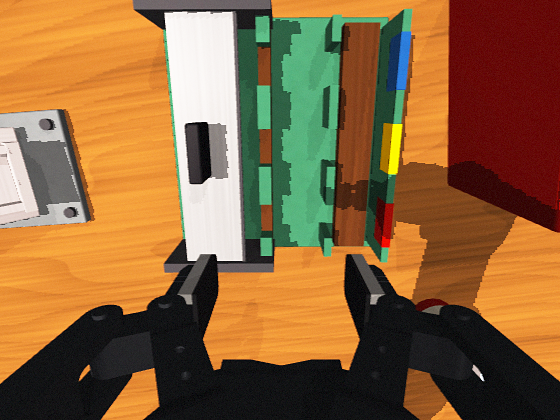

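```bash
python3 -c "
from h import *
go([.538,-.2235,.094],-8)"
```

```text
twist 0.0 shift [2.08, -3.65, 7.72] from [0.4867, -0.29, 0.2483] -8.0
```

```bash
python3 -m handwheel '[60,0.52,-0.91,0,0,60,0.52,-0.91,0,0,60,0.52,-0.91,0,0,60,0.52,-0.91,0,0,60,0,0,1,0,60,0,0,1,0,60,0,0,1,0,60,0,0,1,0,60,0,0,1,0,60,0,0,1,0,60,0,0,0.9,0,60,0,0,0.8,0,60,0,0,0,0,0,0,0,0,0,0,0,0,0,0,0,0,0,0,0,0,0,0,0,0,0,0,0,0,0]' 30; python3 -c "
from h import *
st()"
```

```text
clock: 6.4
tcp_pos: [0.5391, -0.2228, 0.0951]
tool_rot: [180.0, -0.1, -7.9]
contact_force: [-0.9, 0.7, 6.3]
opening: 0.135
finger_force: 33.6
6.4 [ 0.5391 -0.2228  0.0951] [ 1.8e+02 -1.0e-01 -7.9e+00] F [-0.9  0.7  6.3] op 11.5 g 33.6 j [ 17.  40.   5. 102.  -5.  38. -73.]
```

```bash
python3 -m handwheel '[0,0,-0.3,0,0,0,0,-0.3,0,0,0,0,-0.3,0,0,0,0,-0.3,0,0]'; python3 -m handwheel '[0,0,-0.2,0,0,0,0,-0.2,0,0]';python3 -m handwheel '[0,0,-0.2,0,0,0,0,0,0,0]';
```

```text
clock: 6.9
tcp_pos: [0.542, -0.2012, 0.0951]
tool_rot: [179.8, -0.1, -7.9]
contact_force: [-1.8, -11.6, 3.7]
opening: 0.132
finger_force: 33.5
clock: 7.15
tcp_pos: [0.5421, -0.2011, 0.0951]
tool_rot: [179.2, -0.2, -8.2]
contact_force: [-1.4, -18.7, 0.4]
opening: 0.134
finger_force: 37.1
clock: 7.4
tcp_pos: [0.542, -0.2011, 0.0952]
tool_rot: [179.0, -0.3, -8.4]
contact_force: [-1.7, -20.5, 0.4]
opening: 0.135
finger_force: 40.7
```

```bash
python3 -m handwheel '[0,0,0.6,0,0,0,0,0,0,0]'; python3 -m handwheel '[45,0,0,0,0,45,0,0,0,0,45,0,0,0,0,45,0,0,-1,0,45,0,0,-1,0,45,0,0,-1,0,45,0,0,-1,0,45,0,0,-1,0,45,0,0,-1,0,45,0,0,-1,0]' 30; python3 - <<'E'
from h import *
T=cam('top')
print(find(T,'keeper_tab'))
for l in ('mid_red','block_rest'): print(l,find(T,l))
go([.598,.193,.28],-3.5)
E
```

```text
clock: 7.65
tcp_pos: [0.542, -0.2014, 0.0951]
tool_rot: [179.9, -0.1, -8.0]
contact_force: [-1.0, -2.4, 6.3]
opening: 0.131
finger_force: 33.9
clock: 8.9
tcp_pos: [0.5417, -0.1986, 0.2347]
tool_rot: [-180.0, 0.0, -7.9]
contact_force: [-0.1, 0.6, 0.4]
opening: 0.525
finger_force: 0.0
[(0.55, [0.539, -0.1976, 0.0893], (399, 219))]
mid_red [(0.81, [0.6007, 0.1966, 0.0663], (226, 197)), (0.44, [0.4472, -0.3097, 0.0533], (445, 259))]
block_rest [(0.78, [0.5362, 0.0184, 0.1023], (304, 221))]
twist -0.15 shift [1.61, -19.72, -2.3] from [0.5417, -0.1987, 0.2339] -7.9
```

```bash
python3 -m handwheel '[45,0,0,-1,-0.15,45,0,-1,-0.3,0,45,0,-1,0,0,45,0,-1,0,0,45,0,-1,0,0,45,0,-1,0,0,45,0,-1,0,0,45,0,-1,0,0,45,0,-1,0,0,45,0,-1,0,0,45,0,-1,0,0,45,0,-1,0,0,45,0,-1,0,0,45,0,-1,0,0,45,0,-1,0,0,45,0,-1,0,0,45,0,-1,0,0,45,0,-1,0,0,45,0,-1,0,0,45,0,-1,0,0]'; cat >> h.py <<'E'
def dolly(p,c,near):
    """cap (top face) centre and yaw of an upright dolly near world xy"""
    C=cloud(p); d=np.hypot(C[...,0]-near[0],C[...,1]-near[1])
    m=(d<.05)&(C[...,2]>.122)&(C[...,2]<.14); q=C[m]
    r=cv2.minAreaRect(q[:,:2].astype(np.float32)); print('cap',m.sum(),np.round(r[0],4),np.round(r[1],4),round(r[2],1),'z',np.median(q[:,2]).round(4))
    m=(d<.06)&(C[...,2]>.025)&(C[...,2]<.045); q=C[m]
    if len(q)>20: r=cv2.minAreaRect(q[:,:2].astype(np.float32)); print('head',m.sum(),np.round(r[0],4),np.round(r[1],4),round(r[2],1))
E
python3 - <<'E'
from h import *
W=cam('wrist','w2.png'); T=cam('top')
for l in ('mid_red','block_rest'): print(l,find(W,l))
dolly(W,'r',(.6,.194)); dolly(T,'r',(.6,.194)); st()
E
```

```text
clock: 11.6
tcp_pos: [0.5645, 0.1816, 0.2603]
tool_rot: [-180.0, -0.0, -3.4]
contact_force: [0.1, -0.2, -0.4]
opening: 0.526
finger_force: 0.0
mid_red [(0.74, [0.5943, 0.1966, 0.0676], (265, 158)), (0.43, [0.4633, 0.1822, 0.0665], (286, 275))]
block_rest [(0.69, [0.5386, 0.0211, 0.1113], (462, 215))]
cap 977 [0.598  0.1939] [0.0245 0.0247] 60.7 z 0.1306
head 520 [0.5982 0.194 ] [0.04 0.04] 61.1
cap 0 [0. 0.] [0. 0.] 0.0 z nan
11.8 [0.5644 0.1803 0.2602] [180.    0.   -3.4] F [-0.4 -0.5 -0.7] op 45.2 g 0.0 j [ -22.   29.    3.   91.   -2.   60. -111.]
  return _methods._mean(a, axis=axis, dtype=dtype,
  ret = ret.dtype.type(ret / rcount)
```

View pics/w2.png

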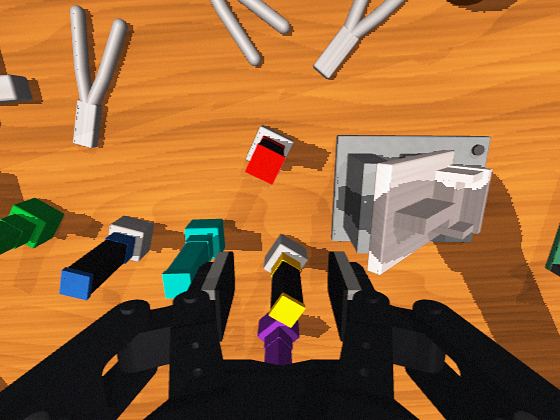

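```bash
python3 -c "
from h import *
go([.598,.194,.093],-29.3)"
```

```text
twist 0.86 shift [1.13, -1.42, 8.36] from [0.5644, 0.1803, 0.2602] -3.4
```

```bash
python3 -m handwheel '[50,0,0,0,0.3,50,0,0,0,0.3,50,0,0,0,0.26,50,0.56,-0.71,0,0,50,0.56,-0.71,0,0,50,0,0,1,0,50,0,0,1,0,50,0,0,1,0,50,0,0,1,0,50,0,0,1,0,50,0,0,1,0,50,0,0,1,0,50,0,0,1,0,50,0,0,0.36,0,50,0,0,0,0,0,0,0,0,0,0,0,0,0,0,0,0,0,0,0,0,0,0,0,0]' 60; python3 -c "
from h import *
st()"
```

```text
clock: 14.18
tcp_pos: [0.5984, 0.1939, 0.0942]
tool_rot: [-180.0, -0.1, -29.2]
contact_force: [-0.7, -0.4, 5.6]
opening: 0.272
finger_force: 59.1
14.2 [0.5984 0.1939 0.0942] [-1.80e+02 -1.00e-01 -2.92e+01] F [-0.7 -0.4  5.6] op 23.2 g 59.1 j [ -25.   43.    8.   94.   -8.   43. -132.]
```

```bash
python3 -m handwheel '[0,0,0,-1,0,0,0,0,-1,0,0,0,0,-1,0,0,0,0,-1,0,0,0,0,-1,0,0,0,0,-1,0,0,0,0,-1,0,0,0,0,-1,0,0,0,0,-1,0,0,0,0,0,-0.3,0,0,0,0,-0.3,0,0,0,0,-0.26,0,0,0,0,0]'; python3 -c "
from h import *
st(); go([.475,-.02,.28],-3.5)"
```

```text
clock: 15.8
tcp_pos: [0.5968, 0.1941, 0.2713]
tool_rot: [180.0, 0.2, -3.5]
contact_force: [0.5, -1.0, -4.2]
opening: 0.273
finger_force: 59.4
15.8 [0.5968 0.1941 0.2713] [180.    0.2  -3.5] F [ 0.5 -1.  -4.2] op 23.3 g 59.4 j [ -22.   32.    3.   84.   -2.   65. -112.]
twist 0.0 shift [-5.42, 11.06, -0.44] from [0.5968, 0.1941, 0.2713] -3.5
```

```bash
python3 -m handwheel '[0,-0.5,1,-0.4,0,0,-0.5,1,0,0,0,-0.5,1,0,0,0,-0.5,1,0,0,0,-0.5,1,0,0,0,-0.5,1,0,0,0,-0.5,1,0,0,0,-0.5,1,0,0,0,-0.5,1,0,0,0,-0.5,1,0,0,0,-0.4,1,0,0,0,0,0,0,0,0,0,0,0,0]'; python3 - <<'E'
from h import *
st()
W=cam('wrist','w3.png')
print(find(W,'block_rest'),find(W,'mid_red'))
C=cloud(W); np.save('c3.npy',C)
E
```

```text
clock: 17.42
tcp_pos: [0.4773, -0.0185, 0.2813]
tool_rot: [-179.9, -0.0, -3.4]
contact_force: [-0.0, 0.5, -4.3]
opening: 0.273
finger_force: 60.1
17.4 [ 0.4773 -0.0185  0.2813] [-179.9   -0.    -3.4] F [-0.   0.5 -4.3] op 23.3 g 60.1 j [ -5.  18.   6. 106.  -2.  56. -91.]
[(0.96, [0.5386, 0.0234, 0.1113], (231, 128))] [(0.78, [0.4759, -0.015, 0.2526], (276, 259))]
```

View pics/w3.png

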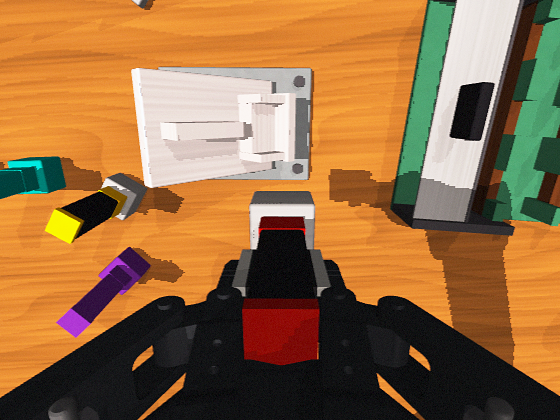

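```bash
python3 - <<'E'
from h import *
C=np.load('c3.npy'); m=cv2.erode(np.isfinite(C[...,2]).astype(np.uint8),None)
# yaw from foot plate + rib edges
a=np.radians(-3.5); ex=np.array([np.cos(a),np.sin(a)]); ey=np.array([-np.sin(a),np.cos(a)])
O=np.array([.5365,.0175]); d=C[...,:2]-O; X=d@ex*1e3; Y=d@ey*1e3; Z=C[...,2]*1e3
s=(Y+(Z-106))*.7071; n=(Z-106-Y)*.7071
roi=(abs(X)<75)&(abs(Y)<110)
f=roi&(Z>4)&(Z<16); print('foot X',np.percentile(X[f],[1,99]),'Y',np.percentile(Y[f],[1,99]))
rib=roi&(abs(n+12)<4)&(s>-20)&(abs(X)<25); print('rib',rib.sum(),'X',np.percentile(X[rib],[3,50,97]),'slope',np.polyfit(Y[rib],X[rib],1),'n',np.median(n[rib]),'s',np.percentile(s[rib],[1,99]))
for lab,v,u0,u1 in (('mid row',130,225,300),('row112',112,225,300),('cheek',99,230,300)):
    print(lab); print(np.c_[np.arange(u0,u1,4),X[v,u0:u1:4],Y[v,u0:u1:4],Z[v,u0:u1:4],s[v,u0:u1:4],n[v,u0:u1:4]].round(0).astype(int).tolist())
ch=roi&(s>-62)&(s<-35)&(n>-10)&(n<2); print('cheeks X hist',np.histogram(X[ch],bins=np.arange(-50,52,4)))
E
```

```text
foot X [-64.5336912  64.6855011] Y [-71.34042311  88.87332411]
rib 1126 X [-6.44517736  0.25691449  6.79056697] slope [0.0025391  0.15345733] n -12.65309467920415 s [-13.1192142   55.75453843]
mid row
[[225, 0, 13, 103, 7, -11], [229, 0, 10, 97, 1, -13], [233, -1, 7, 94, -3, -14], [237, -1, 4, 93, -7, -12], [241, -1, 0, 89, -12, -12], [245, -2, -1, 63, -31, -30], [249, -2, -5, 69, -30, -22], [253, -2, -10, 70, -32, -19], [257, -2, -13, 64, -39, -21], [261, -2, -17, 60, -44, -20], [265, -3, -21, 56, -50, -20], [269, -3, -25, 52, -56, -20], [273, -3, -30, 48, -62, -20], [277, -3, -34, 49, -64, -17], [281, -3, -38, 55, -63, -9], [285, -3, -42, 56, -65, -5], [289, -2, -47, 59, -66, 0], [293, -3, -51, 56, -71, 1], [297, -5, -57, 12, -107, -26]]
row112
[[225, 16, 18, 68, -14, -40], [229, 16, 15, 64, -19, -40], [233, 16, 11, 60, -24, -40], [237, 16, 8, 57, -29, -40], [241, 16, 3, 59, -31, -36], [245, 16, -2, 65, -30, -28], [249, 16, -6, 68, -31, -22], [253, 16, -10, 68, -34, -20], [257, 16, -14, 64, -39, -20], [261, 16, -17, 60, -45, -20], [265, 16, -21, 56, -50, -20], [269, 16, -25, 51, -5
[... 319 characters left out ...]
, 63, -30, -32], [246, 28, -3, 67, -30, -25], [250, 28, -8, 71, -30, -19], [254, 28, -12, 75, -30, -14], [258, 28, -16, 78, -31, -9], [262, 28, -20, 79, -33, -5], [266, 28, -23, 75, -39, -6], [270, 28, -27, 70, -45, -6], [274, 28, -31, 68, -49, -5], [278, 28, -35, 66, -53, -4], [282, 28, -39, 60, -60, -5], [286, 29, -43, 58, -64, -3], [290, 29, -47, 58, -67, 0], [294, 29, -52, 55, -73, 1], [298, 30, -58, 13, -107, -25]]
cheeks X hist (array([ 0,  0,  0,  0, 56, 76, 25,  0,  0,  0,  0,  0,  0,  0,  0,  0,  0,
        0, 22, 86, 58,  0,  0,  0,  0]), array([-50, -46, -42, -38, -34, -30, -26, -22, -18, -14, -10,  -6,  -2,
         2,   6,  10,  14,  18,  22,  26,  30,  34,  38,  42,  46,  50]))
```

```bash
python3 -m handwheel '[0,0,0,0,-0.3,0,0,0,0,-0.3,0,0,0,0,-0.3,0,0,0,0,-0.3,0,0,0,0,-0.3,0,0,0,0,-0.3,0,0,0,0,-0.3,0,0,0,0,-0.3,0,0,0,0,-0.3,0,0,0,0,-0.3,0,0,0,0,0,0,0,0,0,0]'; python3 - <<'E'
from h import *
st(); go([.5346,-.0142,.175],86.5)
# arc table in block frame
for ph in (45,36,27,18,9,0):
    p=np.radians(ph); c,s=np.cos(p),np.sin(p); F=np.array([-64+20*s,-19+20*c]); G=F+96*np.array([c,s])
    print(ph,'y',round(.7071*(G[0]-G[1]),1),'tcp z',round(104+.7071*(G[0]+G[1]),1))
E
```

```text
clock: 19.08
tcp_pos: [0.4771, -0.0189, 0.2811]
tool_rot: [-180.0, -0.0, 86.5]
contact_force: [0.1, 0.2, -4.1]
opening: 0.273
finger_force: 60.0
19.1 [ 0.4771 -0.0189  0.2811] [-180.    -0.    86.5] F [ 0.1  0.2 -4.1] op 23.3 g 60.0 j [ 10.  18. -14. 106.   5.  56. -10.]
twist -0.0 shift [0.41, 2.86, 5.3] from [0.4771, -0.0189, 0.2811] 86.5
45 y -31.8 tcp z 161.3
36 y -19.9 tcp z 159.9
27 y -8.3 tcp z 155.6
18 y 2.7 tcp z 148.7
9 y 12.9 tcp z 139.2
0 y 21.9 tcp z 127.3
```

```bash
python3 -m handwheel '[0,0.2,0.95,0,0,0,0.21,0.95,0,0,0,0,0.96,0,0,0,0,0,1,0,0,0,0,1,0,0,0,0,1,0,0,0,0,1,0,0,0,0,0.7,0,0,0,0,0.6,0,0,0,0,0.5,0,0,0,0,0,0,0,0,0,0,0]'; python3 -m handwheel '[0,0,0,0,0,0,0,0,0.1,0,0,0,0,0,0]' 20
```

```text
clock: 20.58
tcp_pos: [0.5351, -0.0142, 0.1656]
tool_rot: [179.9, -0.0, 86.6]
contact_force: [-0.0, -1.1, -5.4]
opening: 0.276
finger_force: 60.2
clock: 20.95
tcp_pos: [0.5345, -0.0143, 0.1631]
tool_rot: [-180.0, -0.0, 86.6]
contact_force: [0.2, -1.0, -5.1]
opening: 0.271
finger_force: 60.2
```

```bash
python3 -m handwheel '[0,0.3,0,0.05,0,0,0.3,0,0.05,0,0,0,0,0,0]' 20;  python3 -m handwheel '[0,0.3,0,0.1,0,0,0.3,0,0.12,0,0,0,0,0,0]'
```

```text
clock: 21.32
tcp_pos: [0.536, -0.0058, 0.1631]
tool_rot: [179.9, 0.3, 86.5]
contact_force: [-3.0, -6.1, 7.1]
opening: 0.272
finger_force: 61.9
clock: 21.7
tcp_pos: [0.5379, 0.007, 0.1598]
tool_rot: [179.7, 0.3, 86.5]
contact_force: [-1.0, -5.8, 10.5]
opening: 0.275
finger_force: 62.2
```

```bash
python3 -m handwheel '[0,0.3,0,0.25,0,0,0.3,0,0.25,0,0,0,0,0,0]';  python3 -m handwheel '[0,0.25,0,0.25,0,0,0.25,0,0.25,0,0,0,0,0,0]'; python3 -c "
from h import *
cam('wrist','w4.png')
cam('side','s4.png')
a=cv2.imread('pics/w4.png');b=cv2.resize(cv2.imread('pics/s4.png')[150:290,200:387],None,fx=3,fy=3)
cv2.imwrite('pics/v4.png',cv2.resize(np.hstack([a,b]),None,fx=.7,fy=.7))"
```

```text
clock: 22.08
tcp_pos: [0.5395, 0.0201, 0.149]
tool_rot: [179.6, 0.1, 86.6]
contact_force: [0.5, -4.1, 4.4]
opening: 0.274
finger_force: 61.0
clock: 22.45
tcp_pos: [0.5398, 0.0307, 0.1384]
tool_rot: [179.7, 0.1, 86.6]
contact_force: [1.6, -2.9, 4.7]
opening: 0.273
finger_force: 60.8
```

View pics/v4.png

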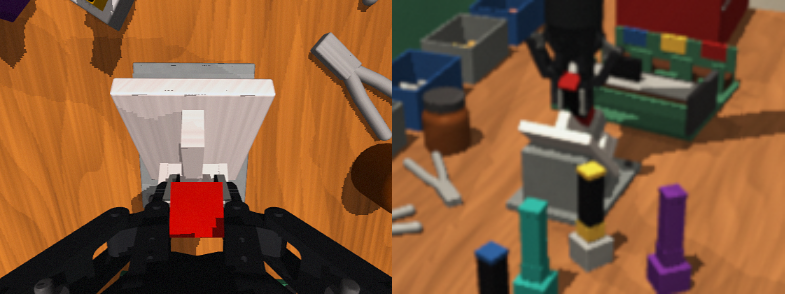

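Wrist view (left) shows the red cap leaning uphill between the fingers over the rib (190,140). The side view shows it tilted, so it is pivoting in the pads as planned. I finish the arc and release.

```bash
python3 -m handwheel '[0,0.22,0,0.27,0,0,0.22,0,0.28,0,0,0,0,0,0]';  python3 -m handwheel '[50,0,0,0,0,50,0,0,0,0,50,0,0,0,0,50,0,0,-0.5,0,50,0,0,-1,0,50,0,0,-1,0,50,0,0,-1,0,50,0,0,-1,0,50,0,0,-1,0,50,-1,0,0,0,50,-1,0,0,0,50,0,0,0,0]'; python3 - <<'E'
from h import *
st()
W=cam('wrist','w5.png'); T=cam('top')
print(find(W,'mid_red'),find(T,'mid_red'))
C=cloud(W); a=np.radians(-3.5); ex=np.array([np.cos(a),np.sin(a)]); ey=np.array([-np.sin(a),np.cos(a)])
d=C[...,:2]-[.5365,.0175]; X=d@ex*1e3; Y=d@ey*1e3; Z=C[...,2]*1e3
s=(Y+(Z-106))*.7071; n=(Z-106-Y)*.7071
h=(abs(X)<25)&(n>6)&(n<30)&(abs(s)<90)
print('upper X',np.percentile(X[h],[3,97]),'s',np.percentile(s[h],[1,99]),'n',np.percentile(n[h],[5,50,95]))
h=h&(s>-20)&(n<15); print('handle',h.sum(),np.percentile(X[h],[3,97]), np.median(n[h]),np.polyfit(s[h],n[h],1),np.polyfit(s[h],X[h],1))
E
```

```text
clock: 22.92
tcp_pos: [0.5389, 0.0401, 0.1263]
tool_rot: [179.9, 0.0, 86.6]
contact_force: [1.5, -3.5, 2.0]
opening: 0.268
finger_force: 60.6
clock: 24.42
tcp_pos: [0.5353, -0.0013, 0.2363]
tool_rot: [180.0, 0.0, 86.4]
contact_force: [1.4, -0.1, 0.6]
opening: 0.588
finger_force: 0.0
24.4 [ 0.5353 -0.0013  0.2363] [180.    0.   86.4] F [ 1.4 -0.1  0.6] op 50.2 g 0.0 j [  7.  26. -13. 101.   7.  53. -13.]
[(0.92, [0.5378, 0.0179, 0.1072], (282, 181))] [(0.86, [0.5389, 0.0158, 0.1042], (305, 219))]
upper X [-14.86323683  17.5838138 ] s [-59.97472888  66.22816294] n [ 8.87139758 12.27630858 20.18426695]
handle 2556 [-9.67365187 12.96075827] 12.042878246965717 [-0.01768509 12.31500886] [0.00733178 1.41821939]
```

View pics/w5.png

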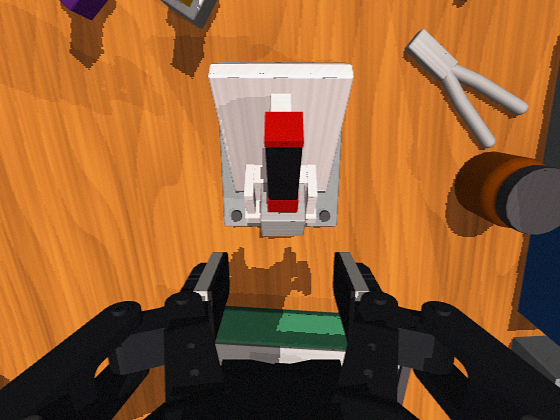

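Red lies parked between the cheeks at (283,175): axis height, lengthwise and tilt all match the nominal within 2 mm. I regrasp it 78 mm from the head face.

```bash
python3 -c "
from h import *
go([.5385,.0264,.113],86.5)"
```

```text
twist 0.01 shift [1.23, 0.08, 6.15] from [0.5355, 0.002, 0.236] 86.7
```

```bash
python3 -m handwheel '[50,0.6,0.08,1,0,50,0.6,0,1,0,50,0,0,1,0,50,0,0,1,0,50,0,0,1,0,50,0,0,1,0,50,0,0,0.15,0,50,0,0,0,0,0,0,0,0,0,0,0,0,0,0,0,0,0,0,0,0,0,0,0,0]' 70; python3 -m handwheel '[0,0,0,-0.3,0,0,-0.3,0,-0.6,0,0,-0.3,0,-0.7,0,0,0,0,-1,0,0,0,0,-1,0,0,0,0,-1,0,0,0,0,-1,0,0,0,0,-1,0,0,0,0,0,0]'; python3 -c "
from h import *
st()
from scipy.spatial.transform import Rotation as R
cam('wrist','w6.png')
cam('side','s6.png')
a=cv2.imread('pics/w6.png');b=cv2.resize(cv2.imread('pics/s6.png')[130:270,200:387],None,fx=3,fy=3)
cv2.imwrite('pics/v6.png',cv2.resize(np.hstack([a,b]),None,fx=.7,fy=.7))"
```

```text
clock: 26.12
tcp_pos: [0.5389, 0.0246, 0.1137]
tool_rot: [179.9, -0.0, 86.6]
contact_force: [-1.4, -0.3, 5.2]
opening: 0.272
finger_force: 68.9
clock: 27.25
tcp_pos: [0.5387, 0.0119, 0.2467]
tool_rot: [179.7, -0.0, 86.6]
contact_force: [-0.2, 0.1, -4.9]
opening: 0.268
finger_force: 69.2
27.2 [0.5387 0.0119 0.2467] [179.7  -0.   86.6] F [-0.2  0.1 -4.9] op 22.9 g 69.2 j [  6.  26. -13. 100.   7.  55. -14.]
```

View pics/v6.png

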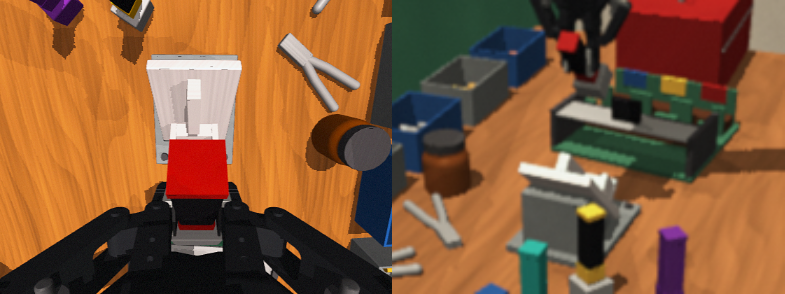

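```bash
python3 -c "
from h import *
go([.41,-.30,.27],-8)"
```

```text
twist 3.15 shift [-4.12, 16.33, -1.28] from [0.5371, 0.0119, 0.2445] 86.6
```

```bash
python3 -m handwheel '[0,0,0,-0.5,0.315,0,0,0,-0.5,0.315,0,0,0,-0.3,0.315,0,0,0,0,0.315,0,0,0,0,0.315,0,0,0,0,0.315,0,0,0,0,0.315,0,0,0,0,0.315,0,0,0,0,0.315,0,0,0,0,0.315]'; python3 -m handwheel '[0,-0.25,1,0,0,0,-0.25,1,0,0,0,-0.25,1,0,0,0,-0.25,1,0,0,0,-0.25,1,0,0,0,-0.25,1,0,0,0,-0.25,1,0,0,0,-0.25,1,0,0,0,-0.25,1,0,0,0,-0.25,1,0,0,0,-0.25,1,0,0,0,-0.25,1,0,0,0,-0.25,1,0,0,0,-0.25,1,0,0,0,-0.3,1,0,0,0,-0.3,1,0,0,0,0,0.3,0,0,0,0,0,0,0,0,0,0,0,0]'
cat > rk.py <<'E'
from h import *
def rack(W,c=(.522,-.3223),yaw=-8):
    C=cloud(W); a=np.radians(yaw); ex=np.array([np.cos(a),np.sin(a)]); ey=np.array([-np.sin(a),np.cos(a)])
    d=C[...,:2]-c; return d@ex*1e3,d@ey*1e3,C[...,2]*1e3
E
python3 - <<'E'
from rk import *
st(); W=cam('wrist','w7.png'); X,Y,Z=rack(W); ok=W['range_z']>0
b=ok&(abs(X)<135)&(abs(Y)<130)
for n,y0,y1,z0 in (('div1',-26,-12,54),('div2',37,56,54)):
    m=b&(Y>y0)&(Y<y1)&(Z>z0)&(Z<65); h,e=np.histogram(X[m],bins=np.arange(-130,132,3)); print(n,np.percentile(Y[m],[2,98]).round(1)); print([(int(e[i]),int(h[i])) for i in range(len(h)) if h[i]>0])
m=b&(Z>66)&(Z<78)&(Y<-50); print('stop',m.sum(),np.percentile(Y[m],[2,50,98]),np.median(Z[m]),np.polyfit(X[m],Y[m],1),np.percentile(X[m],[1,99]))
m=b&(Z>63)&(Z<72)&(Y>60); print('plate',np.percentile(Y[m],[2,98]),np.percentile(X[m],[2,98]))
m=b&(Y>-62)&(Y<-30)&(abs(X)<100); print('bed z',np.percentile(Z[m],[10,50,90]))
for l in ('slot_red','slot_yellow','slot_blue','mid_red'): print(l,find(W,l))
E
```

```text
clock: 28.6
tcp_pos: [0.537, 0.0123, 0.2694]
tool_rot: [179.9, 0.1, -8.2]
contact_force: [0.5, 0.3, -3.9]
opening: 0.274
finger_force: 69.0
clock: 30.98
tcp_pos: [0.4121, -0.2982, 0.2706]
tool_rot: [-179.9, 0.0, -7.8]
contact_force: [-0.5, 0.6, -5.2]
opening: 0.272
finger_force: 69.4
31.0 [ 0.4121 -0.2982  0.2706] [-179.9    0.    -7.8] F [-0.5  0.6 -5.2] op 23.2 g 69.4 j [ 23.  22.  15. 103.  -7.  56. -57.]
div1 [-21.9 -14. ]
[(-115, 7), (-112, 20), (-109, 21), (-106, 24), (-103, 24), (-100, 23), (-97, 20), (-94, 21), (-58, 7), (-55, 23), (-52, 24), (-49, 25), (-46, 27), (-43, 27), (-40, 27), (-37, 33), (-34, 30), (-31, 26), (-28, 26), (-25, 24), (-22, 31), (-19, 17), (17, 17), (20, 32), (23, 30), (26, 34), (29, 28), (32, 35), (35, 35), (38, 29), (41, 35), (44, 33), (47, 30), (50, 32), (53, 37), (56, 26)]
div2 [40.7 52.8]
[(-124, 2), (-121, 3), (-118, 3), (-115, 34), (-112, 35), (-109, 35), (-106, 30), (-103, 34), (-100, 34), (-97, 35), (-94, 24), (-58, 12), (-55, 38), (-52, 39), (-49, 36), (-46, 35), (-43, 36), (-40, 39), (-37, 45), (-34, 36), (-31, 36), (-28, 39), (-25, 39), (-22, 47), (-19, 18), (17, 26), (20, 43), (23, 49), (26, 44), (29, 47), (32, 47), (35, 45), (38, 47), (41, 45), (44, 49), (47, 49), (50, 53), (53, 50), (56, 28)]
stop 1835 [-78.39958951 -73.7940806  -70.31237745] 72.5449537987548 [ 3.10150730e-03 -7.38811278e+01] [-111.59998168   54.06691006]
plate [ 88.78857992 128.81315128] [-111.45019266   53.07461635]
bed z [ 29.40685328  30.93911043 339.63625117]
slot_red [(0.98, [0.4505, -0.3129, 0.0522], (291, 144))]
slot_yellow [(0.9, [0.5241, -0.322, 0.0497], (290, 68))]
slot_blue []
mid_red []
```

View pics/w7.png

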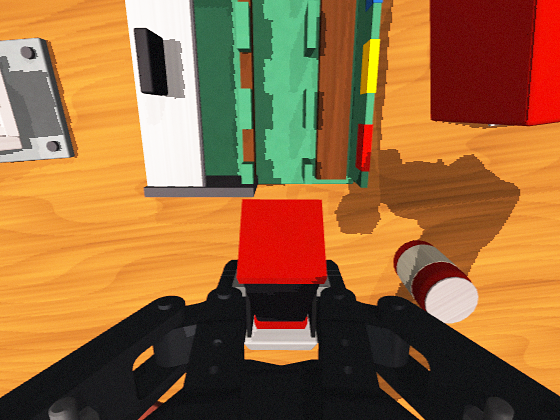

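The rack sits as estimated: notches at X = -75, 0 and 75 (±18), dividers at the stated distances, keeper plate edge at Y = 88.8 mm, so the door is fully open. At 45° the head would not fit between the end stop and the first divider, so I first lower its tilt by pressing the head on the free table.

```bash
python3 -c "
from h import *
go([.44,-.09,.078],-8)"
```

```text
twist 0.01 shift [-0.07, -10.53, 9.63] from [0.412, -0.2987, 0.2707] -7.8
```

```bash
python3 -m handwheel '[0,0,-1,0,0,0,0,-1,0,0,0,0,-1,0,0,0,0,-1,0,0,0,0,-1,0,0,0,0,-1,0,0,0,0,-1,0,0,0,0,-1,0,0,0,0,-1,0,0,0,0,-1,0,0,0,0,-0.5,1,0,0,0,0,1,0,0,0,0,1,0,0,0,0,1,0,0,0,0,1,0,0,0,0,1,0,0,0,0,1,0,0,0,0,1,0,0,0,0,1,0,0,0,0,0.3,0]';python3 -m handwheel '[0,0,0,0.3,0,0,0,0,0,0,0,0.1,0,0.25,0,0,0,0,0,0]';python3 -c "
from h import *
st()"
```

```text
clock: 33.72
tcp_pos: [0.4408, -0.0911, 0.084]
tool_rot: [-180.0, 0.0, -7.9]
contact_force: [0.4, -0.6, -4.8]
opening: 0.27
finger_force: 69.3
clock: 34.22
tcp_pos: [0.443, -0.0915, 0.0738]
tool_rot: [-180.0, -0.0, -7.9]
contact_force: [0.5, 0.6, -3.8]
opening: 0.27
finger_force: 69.4
34.2 [ 0.443  -0.0915  0.0738] [-180.    -0.    -7.9] F [ 0.5  0.6 -3.8] op 23.1 g 69.4 j [  5.  35.   6. 124. -10.  22. -79.]
```

```bash
python3 -m handwheel '[0,0,0,0.35,0,0,0.28,0,0.2,0,0,0.28,0,0.22,0,0,0,0,0,0]';python3 -m handwheel '[0,0.25,0,0.25,0,0,0.24,0,0.25,0,0,0.2,0,0.28,0,0,0.2,0,0.3,0,0,0,0,0,0,0,0,0,0,0]';python3 -c "
from h import *
st()"
```

```text
clock: 34.72
tcp_pos: [0.4547, -0.093, 0.0593]
tool_rot: [-180.0, -0.1, -7.9]
contact_force: [0.9, 0.5, 7.4]
opening: 0.272
finger_force: 71.0
clock: 35.48
tcp_pos: [0.4729, -0.0955, 0.0375]
tool_rot: [-180.0, -0.2, -7.9]
contact_force: [1.6, -0.0, 5.7]
opening: 0.271
finger_force: 69.2
35.5 [ 0.4729 -0.0955  0.0375] [-180.    -0.2   -7.9] F [ 1.6 -0.   5.7] op 23.1 g 69.2 j [  5.  40.   5. 120. -10.  20. -79.]
```

```bash
python3 -m handwheel '[0,0,0,-0.5,0,0,0,0,-1,0,0,0,0,-1,0,0,0,0,-1,0,0,0,0,-1,0,0,0,0,-1,0,0,0,0,-0.9,0,0,0,0,0,0]';python3 - <<'E'
from rk import *
st(); W=cam('wrist'); C=cloud(W); t=robot.get_state()['tcp_pos']
# cap: red pixels
hsv=cv2.cvtColor(W['color'],cv2.COLOR_BGR2HSV); m=((hsv[...,0]<8)|(hsv[...,0]>172))&(hsv[...,1]>150)&(abs(C[...,2]-t[2])<.06)&(np.hypot(C[...,0]-t[0],C[...,1]-t[1])<.09)
q=(C[m]-t)*1000; r=q@np.array([np.cos(np.radians(-7.9)),np.sin(np.radians(-7.9)),0]); far=r>np.percentile(r,90)
print('cap: forward',np.percentile(r,[5,50,97]),'z',np.percentile(q[:,2],[2,50,98]), 'n',m.sum())
go([.4495,-.2992,.16],82)
E
```

```text
clock: 36.48
tcp_pos: [0.4711, -0.0956, 0.1654]
tool_rot: [180.0, -0.1, -7.9]
contact_force: [-0.4, 0.9, -5.1]
opening: 0.273
finger_force: 69.2
36.5 [ 0.4711 -0.0956  0.1654] [ 1.8e+02 -1.0e-01 -7.9e+00] F [-0.4  0.9 -5.1] op 23.3 g 69.2 j [  2.  27.  10. 115.  -7.  38. -82.]
cap: forward [-32.23947807  46.81034633  53.08450209] z [ 7.04634023 22.09948224 31.38529152] n 4820
twist -3.0 shift [-10.24, 0.37, 0.23] from [0.4706, -0.0954, 0.1645] -7.9
```

```bash
python3 -m handwheel '[0,0,0,0,-0.3,0,0,0,0,-0.3,0,0,0,0,-0.3,0,0,0,0,-0.3,0,0,0,0,-0.3,0,0,0,0,-0.3,0,0,0,0,-0.3,0,0,0,0,-0.3,0,0,0,0,-0.3,0,0,0,0,-0.3,0,-1,0,0,0,0,-1,0,0,0,0,-1,0,0,0,0,-1,0,0,0,0,-1,0,0,0,0,-1,0,0,0,0,-1,0,0,0,0,-1,0,0,0,0,-1,0,0,0,0,-1,0.37,0,0]';python3 -m handwheel '[0,-0.24,0,0,0,0,0,0,0,0,0,0,0,0,0]'; python3 -c "
from h import *
st(); go([.4495,-.2992,.085],82)"
```

```text
clock: 39.02
tcp_pos: [0.4499, -0.2956, 0.1641]
tool_rot: [-179.9, -0.0, 82.1]
contact_force: [0.8, 0.7, -4.3]
opening: 0.27
finger_force: 69.0
clock: 39.4
tcp_pos: [0.4504, -0.298, 0.1646]
tool_rot: [-180.0, -0.1, 82.2]
contact_force: [0.3, 0.4, -4.5]
opening: 0.274
finger_force: 69.2
39.4 [ 0.4504 -0.298   0.1646] [-1.80e+02 -1.00e-01  8.22e+01] F [ 0.3  0.4 -4.5] op 23.4 g 69.2 j [ 42.  32. -17. 105.  13.  44.  11.]
twist 0.01 shift [-0.07, -0.04, 3.98] from [0.4504, -0.298, 0.1646] 82.2
```

```bash
python3 -m handwheel '[0,-0.04,-0.04,0.8,0,0,0,0,0.8,0,0,0,0,0.8,0,0,0,0,0.8,0,0,0,0,0.7,0,0,0,0,0.3,0,0,0,0,0,0]';python3 -m handwheel '[0,0,0,0.25,0,0,0,0,0.25,0,0,0,0,0,0]'; python3 -m handwheel '[0,0,0,0.25,0,0,0,0,0.25,0,0,0,0,0,0]'
```

```text
clock: 40.28
tcp_pos: [0.4495, -0.2999, 0.0803]
tool_rot: [-180.0, -0.0, 82.1]
contact_force: [0.3, 0.1, -5.8]
opening: 0.27
finger_force: 69.1
clock: 40.65
tcp_pos: [0.4493, -0.2999, 0.0704]
tool_rot: [-180.0, -0.0, 82.1]
contact_force: [0.0, 0.1, -5.1]
opening: 0.272
finger_force: 69.1
clock: 41.02
tcp_pos: [0.4506, -0.298, 0.0623]
tool_rot: [179.9, -0.1, 82.2]
contact_force: [-2.6, 5.3, 7.9]
opening: 0.27
finger_force: 70.9
```

```bash
python3 -m handwheel '[0,0.03,0,0.2,0,0,0.03,0,0.2,0,0,0,0,0,0]';python3 -m handwheel '[0,0.03,0,0.2,0,0,0.0,0,0.15,0,0,0,0,0,0]'; 
```

```text
clock: 41.4
tcp_pos: [0.4513, -0.296, 0.0544]
tool_rot: [179.9, -0.1, 82.3]
contact_force: [-1.8, 5.6, 7.8]
opening: 0.268
finger_force: 70.8
clock: 41.78
tcp_pos: [0.4518, -0.2955, 0.0474]
tool_rot: [179.8, -0.1, 82.3]
contact_force: [-1.2, 6.1, 7.8]
opening: 0.272
finger_force: 71.1
```

```bash
python3 -m handwheel '[48,0,0,0,0,48,0,0,0,0,48,0,0,0,0,48,0,0,-0.5,0,48,0,0,-1,0,48,0,0,-1,0,48,0,0,-1,0,48,0,0,-1,0,48,0,0,-1,0,48,0,0,-1,0,48,-1,0,-1,0,48,-1,0,0,0,48,-1,0,0,0,48,0,0,0,0,48,0,0,0,0]'; cat >> rk.py <<'E'
def seat(W,x0):
    X,Y,Z=rack(W); m=(abs(X-x0)<24)&(Y>-90)&(Y<75)&(W['range_z']>0)
    hd=m&(Z>62)&(Z<78)&(Y<-22)&(Y>-70); hn=m&(Z>54)&(Z<70)&(Y>-10)
    if hd.sum(): print('head top z',np.median(Z[hd]),'X',np.percentile(X[hd],[3,97]).round(1),'Y',np.percentile(Y[hd],[3,97]).round(1))
    if hn.sum(): print('handle top z',np.median(Z[hn]),'X',np.percentile(X[hn],[3,97]).round(1),'Y end',np.percentile(Y[hn],[1,99]).round(1),'tilt',np.polyfit(Y[hn],Z[hn],1)[0].round(3))
E
python3 - <<'E'
from rk import *
st(); W=cam('wrist','w8.png'); seat(W,-75); print(find(W,'mid_red'))
T=cam('top'); print(find(T,'mid_yellow'),find(T,'mid_blue'))
E
```

```text
clock: 43.65
tcp_pos: [0.4414, -0.3568, 0.1948]
tool_rot: [-179.9, -0.1, 82.1]
contact_force: [0.3, -0.7, -0.9]
opening: 0.562
finger_force: 0.0
43.6 [ 0.4414 -0.3568  0.1948] [-1.799e+02 -1.000e-01  8.210e+01] F [ 0.3 -0.7 -0.9] op 48.0 g 0.0 j [ 48.  32. -17.  99.  12.  51.  18.]
head top z 70.18536858076288 X [-91.9 -54.9] Y [-56.6 -24. ]
handle top z 61.917648208480195 X [-94.1 -56.1] Y end [-8.7 70.7] tilt -0.013
[]
[(0.79, [0.3593, 0.2001, 0.0688], (224, 303)), (0.66, [0.4923, 0.2757, 0.0682], (191, 244)), (0.64, [0.4623, 0.1838, 0.0666], (232, 257))] [(0.96, [0.5011, 0.3718, 0.0634], (149, 241)), (0.75, [0.5355, 0.0167, 0.0002], (302, 228)), (0.71, [0.5279, 0.4829, 0.07], (100, 230))]
```

View pics/w8.png

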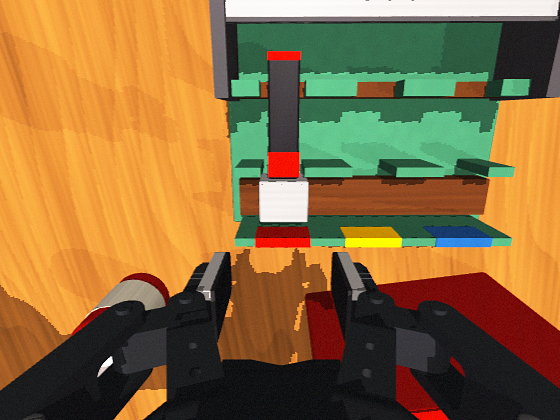

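Red lies flat in its slot (head (283,200), z 70 mm) but sits about 6 mm short of the end stop. I regrip and slide it home.

```bash
python3 -m handwheel '[48,1,0,0,0,48,1,0,0,0,48,1.0,0,0.3,0,48,0,0,1,0,48,0,0,1,0,48,0,0,1,0,48,0,0,1,0,48,0,0,1,0,48,0,0,1,0,48,0,0,0.9,0,48,0,0,0,0,0,0,0,0,0,0,0,0,0,0,0,0,0,0,0,0,0,0,0,0]' 30; python3 -m handwheel '[0,-0.15,0,0,0,0,-0.15,0,0,0,0,0,0,0,0]'; python3 -m handwheel '[0,-0.1,0,0,0,0,-0.05,0,0,0,0,0,0,0,0]'
```

```text
clock: 45.78
tcp_pos: [0.4509, -0.2979, 0.0527]
tool_rot: [179.9, -0.0, 82.1]
contact_force: [0.1, 3.1, 6.6]
opening: 0.279
finger_force: 31.1
clock: 46.15
tcp_pos: [0.4503, -0.302, 0.0527]
tool_rot: [179.9, -0.1, 82.2]
contact_force: [0.5, 5.0, 7.9]
opening: 0.275
finger_force: 31.4
clock: 46.52
tcp_pos: [0.45, -0.3045, 0.0528]
tool_rot: [179.9, -0.2, 82.2]
contact_force: [0.4, 5.8, 7.7]
opening: 0.276
finger_force: 31.4
```

```bash
python3 -m handwheel '[0,-0.1,0,0,0,0,-0.05,0,0,0,0,0,0,0,0]'; python3 -m handwheel '[48,0,0,0,0,48,0,0,0,0,48,0,0,0,0,48,0,0,-0.5,0,48,0,0,-1,0,48,0,0,-1,0,48,0,0,-1,0,48,0,0,-1,0,48,0,0,-1,0,48,0,0,-1,0,48,-1,0,-1,0,48,-1,0,-1,0,48,-1,0,-1,0,48,0,0,-1,0,48,0,0,0,0]'; python3 - <<'E'
from rk import *
W=cam('wrist'); seat(W,-75)
go([.43,.184,.26],-3.5)
E
```

```text
clock: 46.9
tcp_pos: [0.4496, -0.3076, 0.0528]
tool_rot: [179.9, -0.2, 82.2]
contact_force: [0.3, 5.1, 7.0]
opening: 0.276
finger_force: 31.4
clock: 48.78
tcp_pos: [0.4406, -0.3701, 0.2636]
tool_rot: [179.8, 0.1, 82.1]
contact_force: [-0.4, 0.4, -0.1]
opening: 0.563
finger_force: 0.0
head top z 69.9732061029042 X [-92.1 -54.9] Y [-67.1 -24.1]
handle top z 62.16425389059482 X [-95.  -55.8] Y end [-9.5 60.7] tilt -0.011
twist 2.85 shift [-2.19, -27.59, 0.12] from [0.44, -0.3694, 0.2623] 82.1
```

```bash
python3 -m handwheel '[48,0,0,0,0.285,48,0,0,0,0.285,48,0,0,0,0.285,48,0,0,0,0.285,48,0,0,0,0.285,48,0,0,0,0.285,48,0,0,0,0.285,48,0,0,0,0.285,48,0,0,0,0.285,48,0,0,0,0.285,48,0,-1,0,0,48,0,-1,0,0,48,0,-1,0,0,48,0,-1,0,0,48,0,-1,0,0,48,0,-1,0,0,48,0,-1,0,0,48,0,-1,0,0,48,0,-1,0,0,48,0,-1,0,0]'; python3 -m handwheel '[48,-0.1,-1,0,0,48,-0.1,-1,0,0,48,-0.1,-1,0,0,48,-0.1,-1,0,0,48,-0.1,-1,0,0,48,-0.1,-1,0,0,48,-0.1,-1,0,0,48,-0.1,-1,0,0,48,-0.1,-1,0,0,48,-0.1,-1,0,0,48,-0.1,-1,0,0,48,-0.1,-1,0,0,48,-0.1,-1,0,0,48,-0.1,-1,0,0,48,-0.1,-1,0,0,48,-0.1,-1,0,0,48,-0.1,-1,0,0,48,0,-0.6,0,0,48,0,0,0,0]'; python3 - <<'E'
from h import *
W=cam('wrist'); st()
print(find(W,'mid_yellow'))
dolly(W,'y',(.463,.184))
E
```

```text
clock: 51.32
tcp_pos: [0.4518, -0.1686, 0.2618]
tool_rot: [-180.0, -0.0, -3.4]
contact_force: [-0.5, 0.2, 0.0]
opening: 0.559
finger_force: 0.0
clock: 53.7
tcp_pos: [0.4385, 0.1843, 0.2618]
tool_rot: [-180.0, -0.0, -3.3]
contact_force: [0.5, 0.0, -0.1]
opening: 0.564
finger_force: 0.0
53.8 [0.4386 0.1832 0.2617] [180.    0.   -3.4] F [ 0.6 -0.6  0.5] op 47.8 g 0.0 j [ -21.   19.   -6.  108.    3.   53. -121.]
[(0.88, [0.4618, 0.1811, 0.0649], (283, 162)), (0.58, [0.3638, 0.1986, 0.0618], (272, 252)), (0.56, [0.4937, 0.2793, 0.0656], (181, 136))]
cap 950 [0.4619 0.1839] [0.0246 0.0248] 54.0 z 0.1306
head 544 [0.4619 0.184 ] [0.04 0.04] 54.1
```

```bash
python3 -c "
from h import *
go([.4619,.1839,.093],54)"
```

```text
twist -1.91 shift [0.73, 0.9, 8.44] from [0.4387, 0.1827, 0.2617] -3.4
```

```bash
python3 -m handwheel '[48,0,0,0,-0.32,48,0,0,0,-0.32,48,0,0,0,-0.32,48,0,0,0,-0.32,48,0,0,0,-0.32,48,0,0,0,-0.31,48,0.73,0.9,0,0,48,0,0,1,0,48,0,0,1,0,48,0,0,1,0,48,0,0,1,0,48,0,0,1,0,48,0,0,1,0,48,0,0,1,0,48,0,0,1,0,48,0,0,0.4,0,48,0,0,0,0,0,0,0,0,0,0,0,0,0,0,0,0,0,0,0]' 60; python3 -m handwheel '[0,0,0,0,0,0,0,0,-1,0,0,0,0,-1,0,0,0,0,-1,0,0,0,0,-1,0,0,0,0,-1,0,0,0,0,-1,0,0,0,0,-1,0,0,0,0,-1,0,0,0,0,-1,-0.3,0,0,0,0,-0.3,0,0,0,0,-0.3,0,0,0,0,-0.18,0,0,0,0,0]'; python3 -c "
from h import *
st(); go([.5346,-.0142,.1635],86.5)"
```

```text
clock: 56.3
tcp_pos: [0.4627, 0.1847, 0.0946]
tool_rot: [179.9, -0.1, 53.9]
contact_force: [0.0, -0.7, 4.5]
opening: 0.27
finger_force: 59.7
clock: 58.05
tcp_pos: [0.4607, 0.1841, 0.2725]
tool_rot: [-179.8, 0.1, 86.2]
contact_force: [-0.3, -0.2, -4.9]
opening: 0.274
finger_force: 59.7
58.0 [0.4607 0.1841 0.2725] [-1.798e+02  1.000e-01  8.620e+01] F [-0.3 -0.2 -4.9] op 23.4 g 59.7 j [ -4.  22. -28. 104.  12.  57. -41.]
twist -0.01 shift [-9.67, 4.29, 5.45] from [0.4607, 0.1841, 0.2725] 86.2
```

```bash
python3 -m handwheel '[0,-1,0.42,0,0,0,-1,0.42,0,0,0,-1,0.42,0,0,0,-1,0.42,0,0,0,-1,0.42,0,0,0,-1,0.42,0,0,0,-1,0.42,0,0,0,-1,0.42,0,0,0,-1,0.42,0,0,0,-0.67,0.42,0,0,0,0,0,0,0,0,0,0,1,0,0,0,0,1,0,0,0,0,1,0,0,0,0,1,0,0,0,0,0.7,0,0,0,0,0,0]'; python3 -c "
from h import *
st(); go([.5346,-.0142,.1632],86.5)"
```

```text
clock: 60.18
tcp_pos: [0.5324, -0.013, 0.1788]
tool_rot: [-179.8, -0.0, 86.4]
contact_force: [-0.1, -0.7, -4.3]
opening: 0.276
finger_force: 59.6
60.2 [ 0.5324 -0.013   0.1788] [-179.8   -0.    86.4] F [-0.1 -0.7 -4.3] op 23.6 g 59.6 j [ 14.  31. -23. 105.  16.  47. -20.]
twist -0.0 shift [-0.05, 0.11, 0.78] from [0.5324, -0.013, 0.1788] 86.4
```

```bash
python3 -m handwheel '[0,-0.05,0.1,0.4,0,0,0,0,0.4,0,0,0,0,0.08,0,0,0.3,0,0.03,0,0,0.3,0,0.05,0,0,0.3,0,0.1,0,0,0.29,0,0.13,0,0,0,0,0,0]'; python3 -m handwheel '[0,0.28,0,0.2,0,0,0.28,0,0.25,0,0,0.27,0,0.25,0,0,0.25,0,0.28,0,0,0,0,0,0]'; python3 -c "
from h import *
st(); go([.539,.0401,.1263],86.5)"
```

```text
clock: 61.18
tcp_pos: [0.5381, 0.0067, 0.1588]
tool_rot: [179.8, 0.3, 86.3]
contact_force: [-2.3, -4.0, 9.2]
opening: 0.275
finger_force: 61.9
clock: 61.8
tcp_pos: [0.5405, 0.0298, 0.1383]
tool_rot: [179.6, 0.1, 86.3]
contact_force: [1.4, -3.5, 4.4]
opening: 0.274
finger_force: 61.2
61.8 [0.5405 0.0298 0.1383] [1.796e+02 1.000e-01 8.630e+01] F [ 1.4 -3.5  4.4] op 23.4 g 61.2 j [  8.  35. -21. 107.  18.  41. -27.]
twist -0.01 shift [0.51, -0.11, 0.6] from [0.5405, 0.0298, 0.1383] 86.3
```

```bash
cat >> h.py <<'E'
def parked(W):
    C=cloud(W); a=np.radians(-3.5); ex=np.array([np.cos(a),np.sin(a)]); ey=np.array([-np.sin(a),np.cos(a)])
    d=C[...,:2]-[.5365,.0175]; X=d@ex*1e3; Y=d@ey*1e3; Z=C[...,2]*1e3
    s=(Y+(Z-106))*.7071; n=(Z-106-Y)*.7071
    h=(abs(X)<25)&(n>6)&(n<30)&(abs(s)<90); print('s',np.percentile(s[h],[1,99]).round(1))
    h=h&(s>-20)&(n<15); print('handle',h.sum(),'X',np.percentile(X[h],[3,97]).round(1),'n',np.median(n[h]).round(1),'tilt',np.polyfit(s[h],n[h],1)[0].round(3))
E
python3 -m handwheel '[0,0.25,-0.05,0.3,0,0,0.26,-0.05,0.3,0,0,0,0,0,0]';  python3 -m handwheel '[50,0,0,0,0,50,0,0,0,0,50,0,0,0,0,50,0,0,-0.5,0,50,0,0,-1,0,50,0,0,-1,0,50,0,0,-1,0,50,0,0,-1,0,50,0,0,-1,0,50,-1,0,0,0,50,-1,0,0,0,50,0,0,0,0,50,0,0,0,0]'; python3 - <<'E'
from h import *
st(); W=cam('wrist'); parked(W); print(find(W,'mid_yellow'))
go([.5385,.0264,.113],86.5)
E
```

```text
clock: 62.18
tcp_pos: [0.5389, 0.0404, 0.1255]
tool_rot: [179.7, 0.0, 86.3]
contact_force: [3.0, -3.8, 3.1]
opening: 0.279
finger_force: 61.3
clock: 63.8
tcp_pos: [0.5341, 0.002, 0.2347]
tool_rot: [180.0, -0.1, 86.4]
contact_force: [-0.4, -0.3, 0.2]
opening: 0.588
finger_force: 0.0
63.8 [0.5341 0.002  0.2347] [ 1.80e+02 -1.00e-01  8.64e+01] F [-0.4 -0.3  0.2] op 50.2 g 0.0 j [ 14.  27. -24. 101.  13.  54. -19.]
s [-59.5  66.2]
handle 2521 X [-9.8 12.9] n 12.0 tilt -0.018
[(0.89, [0.5387, 0.0166, 0.1076], (285, 188))]
twist -0.0 shift [1.22, 0.15, 6.08] from [0.5341, 0.0023, 0.2345] 86.4
```

```bash
python3 -m handwheel '[50,0.6,0.08,1,0,50,0.62,0.07,1,0,50,0,0,1,0,50,0,0,1,0,50,0,0,1,0,50,0,0,1,0,50,0,0,0.08,0,50,0,0,0,0,0,0,0,0,0,0,0,0,0,0,0,0,0,0,0,0,0,0,0,0]' 70; python3 -m handwheel '[0,0,0,-0.3,0,0,-0.3,0,-0.6,0,0,-0.3,0,-0.7,0,0,0,0,-1,0,0,0,0,-1,0,0,0,0,-1,0,0,0,0,-1,0,0,0,0,0,0]'; python3 -c "
from h import *
st(); go([.665,-.07,.072],82)"
```

```text
clock: 65.4
tcp_pos: [0.5391, 0.0252, 0.1137]
tool_rot: [179.9, -0.0, 86.3]
contact_force: [-0.6, 0.2, 6.0]
opening: 0.27
finger_force: 68.6
clock: 66.4
tcp_pos: [0.539, 0.0126, 0.2267]
tool_rot: [179.7, -0.0, 86.2]
contact_force: [0.4, -0.4, -5.1]
opening: 0.274
finger_force: 69.2
66.4 [0.539  0.0126 0.2267] [179.7  -0.   86.2] F [ 0.4 -0.4 -5.1] op 23.4 g 69.2 j [ 12.  28. -24. 101.  14.  53. -21.]
twist 0.14 shift [-3.21, 6.82, 7.74] from [0.539, 0.0126, 0.2267] 86.2
```

```bash
python3 -m handwheel '[0,0,0,0,0.14,0,-0.46,0.97,0,0,0,-0.46,0.97,0,0,0,-0.46,0.97,0,0,0,-0.46,0.97,0,0,0,-0.46,0.97,0,0,0,-0.46,0.97,0,0,0,-0.45,1,0,0,0,0,0,0,0,0,0,0,1,0,0,0,0,1,0,0,0,0,1,0,0,0,0,1,0,0,0,0,1,0,0,0,0,1,0,0,0,0,1,0,0,0,0,0.5,0,0,0,0,0,0]'; python3 -c "
from h import *
st()"
```

```text
clock: 68.65
tcp_pos: [0.6637, -0.0693, 0.0737]
tool_rot: [-179.9, 0.0, 82.1]
contact_force: [0.6, -0.4, -4.8]
opening: 0.272
finger_force: 69.5
68.7 [ 0.6637 -0.0693  0.0737] [-179.9    0.    82.1] F [ 0.6 -0.4 -4.8] op 23.2 g 69.5 j [ 14.  49. -18.  87.  19.  47. -19.]
```

```bash
python3 -m handwheel '[0,0,0,0.35,0,0,0.28,0,0.2,0,0,0.28,0,0.22,0,0,0,0,0,0]';python3 -m handwheel '[0,0.25,0,0.25,0,0,0.24,0,0.25,0,0,0.2,0,0.28,0,0,0.2,0,0.3,0,0,0,0,0,0,0,0,0,0,0]';python3 -m handwheel '[0,0,0,-0.5,0,0,0,0,-1,0,0,0,0,-1,0,0,0,0,-1,0,0,0,0,-1,0,0,0,0,-1,0,0,0,0,-0.9,0,0,0,0,0,0]'; python3 - <<'E'
from h import *
st()
e=np.array([.139,.990]); S=np.array([.5221,-.3215]); x=np.array([.990,-.139])
print(S+.012*e, S+.075*x+.012*e)
go([*(S+.013*e),.085],82)
E
```

```text
clock: 69.15
tcp_pos: [0.6667, -0.0603, 0.0619]
tool_rot: [179.8, 0.2, 82.1]
contact_force: [-2.1, -1.8, 5.2]
opening: 0.273
finger_force: 70.8
clock: 69.9
tcp_pos: [0.6695, -0.0406, 0.0405]
tool_rot: [179.8, 0.0, 82.1]
contact_force: [-1.2, 0.2, 5.3]
opening: 0.273
finger_force: 69.8
clock: 70.9
tcp_pos: [0.6695, -0.0405, 0.1681]
tool_rot: [179.7, -0.0, 82.1]
contact_force: [-0.4, 0.3, -4.0]
opening: 0.273
finger_force: 69.2
70.9 [ 0.6695 -0.0405  0.1681] [179.7  -0.   82.1] F [-0.4  0.3 -4. ] op 23.3 g 69.2 j [ 12.  43. -20.  83.  16.  57. -19.]
[ 0.523768 -0.30962 ] [ 0.598018 -0.320045]
twist 0.0 shift [-14.29, -5.34, 4.15] from [0.6695, -0.0405, 0.1681] 82.1
```

```bash
python3 -m handwheel '[0,-1,-0.38,0,0,0,-1,-0.38,0,0,0,-1,-0.38,0,0,0,-1,-0.38,0,0,0,-1,-0.38,0,0,0,-1,-0.38,0,0,0,-1,-0.38,0,0,0,-1,-0.38,0,0,0,-1,-0.38,0,0,0,-1,-0.38,0,0,0,-1,-0.38,0,0,0,-1,-0.38,0,0,0,-1,-0.38,0,0,0,-1,-0.38,0,0,0,-0.29,0,0,0,0,0,0,0,0,0,0,0,0,0]'; python3 -c "
from h import *
st(); go([.5239,-.3086,.085],82)"
```

```text
clock: 73.03
tcp_pos: [0.5244, -0.3075, 0.1658]
tool_rot: [180.0, -0.1, 82.2]
contact_force: [0.2, 1.4, -4.0]
opening: 0.269
finger_force: 69.0
73.0 [ 0.5244 -0.3075  0.1658] [ 1.80e+02 -1.00e-01  8.22e+01] F [ 0.2  1.4 -4. ] op 23.0 g 69.0 j [ 41.  38. -22.  94.  17.  51.   6.]
twist 0.01 shift [-0.06, -0.02, 4.04] from [0.5244, -0.3075, 0.1658] 82.2
```

```bash
python3 -m handwheel '[0,-0.04,-0.02,0.8,0,0,0,0,0.8,0,0,0,0,0.8,0,0,0,0,0.8,0,0,0,0,0.7,0,0,0,0,0.3,0,0,0,0,0,0]';python3 -m handwheel '[0,0,0,0.25,0,0,0,0,0.25,0,0,0,0,0,0]'; python3 -m handwheel '[0,0.05,0,0.25,0,0,0.05,0,0.25,0,0,0,0,0,0]'
```

```text
clock: 73.9
tcp_pos: [0.5228, -0.31, 0.0812]
tool_rot: [-180.0, -0.0, 82.1]
contact_force: [-0.9, 0.4, -4.5]
opening: 0.267
finger_force: 69.0
clock: 74.28
tcp_pos: [0.5231, -0.3099, 0.0715]
tool_rot: [180.0, 0.0, 82.1]
contact_force: [-0.2, -1.4, -4.3]
opening: 0.273
finger_force: 69.2
clock: 74.65
tcp_pos: [0.5243, -0.307, 0.064]
tool_rot: [179.9, 0.0, 82.1]
contact_force: [-1.8, 2.6, 7.7]
opening: 0.276
finger_force: 70.4
```

```bash
python3 -m handwheel '[0,0.03,0,0.2,0,0,0.03,0,0.2,0,0,0,0,0,0]';python3 -m handwheel '[0,0.03,0,0.2,0,0,0.0,0,0.15,0,0,0,0,0,0]'; 
```

```text
clock: 75.03
tcp_pos: [0.525, -0.3046, 0.0561]
tool_rot: [179.9, -0.1, 82.2]
contact_force: [-1.9, 3.9, 8.5]
opening: 0.27
finger_force: 70.5
clock: 75.4
tcp_pos: [0.5255, -0.303, 0.0492]
tool_rot: [179.8, -0.1, 82.2]
contact_force: [-2.1, 5.2, 8.7]
opening: 0.274
finger_force: 70.8
```

```bash
python3 -m handwheel '[0,-0.2,0,0.05,0,0,-0.15,0,0,0,0,0,0,0,0]';python3 -m handwheel '[0,-0.1,0,0,0,0,-0.1,0,0,0,0,0,0,0,0]'; python3 -m handwheel '[0,-0.08,0,0,0,0,-0.05,0,0,0,0,0,0,0,0]'
```

```text
clock: 75.78
tcp_pos: [0.526, -0.311, 0.0485]
tool_rot: [179.6, -0.1, 82.3]
contact_force: [-0.2, 4.0, 7.6]
opening: 0.266
finger_force: 70.5
clock: 76.15
tcp_pos: [0.5255, -0.3152, 0.0484]
tool_rot: [179.6, -0.1, 82.2]
contact_force: [2.3, 4.3, 6.8]
opening: 0.272
finger_force: 70.5
clock: 76.53
tcp_pos: [0.5254, -0.3154, 0.0484]
tool_rot: [179.7, -0.2, 82.3]
contact_force: [0.1, 7.8, 7.3]
opening: 0.272
finger_force: 70.6
```

```bash
python3 -m handwheel '[46,0.1,0,0,0,46,0,0,0,0,46,0,0,0,0,46,0,0,-0.5,0,46,0,0,-1,0,46,0,0,-1,0,46,0,0,-1,0,46,0,0,-1,0,46,0,0,-1,0,46,0,0,-1,0,46,-1,0,-1,0,46,-1,0,-1,0,46,-1,0,-1,0,46,0,0,-1,0,46,0,0,0,0]'; python3 - <<'E'
from rk import *
st(); W=cam('wrist','w9.png'); seat(W,-75); seat(W,0)
T=cam('top'); print(find(T,'mid_blue'))
go([.46,.365,.265],86.5)
E
```

```text
clock: 78.4
tcp_pos: [0.5145, -0.3775, 0.2579]
tool_rot: [179.8, 0.1, 82.1]
contact_force: [-0.3, 0.4, -0.3]
opening: 0.537
finger_force: 0.0
78.4 [ 0.5145 -0.3775  0.2579] [1.798e+02 1.000e-01 8.210e+01] F [-0.3  0.4 -0.3] op 45.9 g 0.0 j [ 48.  35. -23.  83.  15.  65.  14.]
head top z 69.97652218114948 X [-91.4 -53.9] Y [-66.7 -24.4]
handle top z 62.167445335030436 X [-94.6 -55.7] Y end [-9.5 61.1] tilt -0.011
head top z 70.05177900248388 X [-15.9  20.9] Y [-66.8 -24.4]
handle top z 62.15427596638534 X [-19.4  20.2] Y end [-9.  60.3] tilt -0.012
[(0.85, [0.4674, 0.3677, 0.0662], (150, 256)), (0.71, [0.5297, 0.4891, 0.0714], (97, 229))]
twist -0.15 shift [36.84, -4.92, -0.5] from [0.5133, -0.3763, 0.2549] 82.1
```

View pics/w9.png

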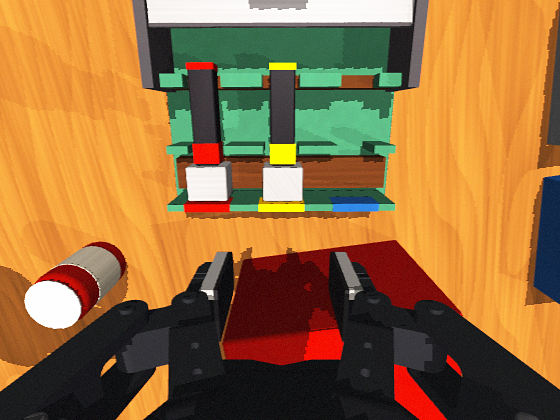

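Red and yellow heads sit at the stop (208,180) and (283,182). The top view says blue has been knocked from (0.501,0.370) to (0.467,0.368). I fly there and re-measure from close by.

```bash
python3 -c "
from h import *
go([.467,.32,.26],82)"; python3 -m handwheel '[46,1,-0.15,0,0,46,1,-0.15,0,0,46,1,-0.15,0,0,46,1,-0.15,0,0,46,1,-0.15,0,0,46,1,-0.15,0,0,46,1,-0.15,0,0,46,1,-0.15,0,0,46,1,-0.15,0,0,46,1,-0.15,0,0,46,1,-0.15,0,0,46,1,-0.15,0,0,46,1,-0.15,0,0,46,1,-0.15,0,0,46,1,-0.15,0,0,46,1,-0.15,0,0,46,1,-0.15,0,0,46,1,-0.15,0,0,46,1,-0.15,0,0,46,1,-0.15,0,0]'; python3 -c "
from h import *
go([.467,.32,.26],82)"
```

```text
twist 0.0 shift [34.16, -7.14, -0.25] from [0.5133, -0.3763, 0.2549] 82.1
clock: 81.05
tcp_pos: [0.5091, 0.0288, 0.2558]
tool_rot: [180.0, -0.0, 82.1]
contact_force: [1.1, 0.3, -0.5]
opening: 0.539
finger_force: 0.0
twist 0.0 shift [14.13, -4.11, -0.21] from [0.5091, 0.0288, 0.2558] 82.1
```

```bash
python3 -m handwheel '[46,1,-0.3,0,0,46,1,-0.3,0,0,46,1,-0.3,0,0,46,1,-0.3,0,0,46,1,-0.3,0,0,46,1,-0.3,0,0,46,1,-0.3,0,0,46,1,-0.3,0,0,46,1,-0.3,0,0,46,1,-0.3,0,0,46,1,-0.3,0,0,46,1,-0.3,0,0,46,1,-0.3,0,0,46,1,-0.2,0,0,46,0,0,0,0,46,0,0,0,0]'; python3 - <<'E'
from h import *
st(); W=cam('wrist','w10.png'); print(find(W,'mid_blue')); dolly(W,'b',(.467,.368))
E
```

```text
clock: 83.05
tcp_pos: [0.4668, 0.3152, 0.2555]
tool_rot: [180.0, 0.1, 82.0]
contact_force: [0.1, -0.0, 0.3]
opening: 0.537
finger_force: 0.0
83.0 [0.4668 0.3152 0.2555] [1.8e+02 1.0e-01 8.2e+01] F [ 0.1 -0.   0.3] op 45.9 g 0.0 j [-18.  29. -28.  95.  15.  60. -59.]
[(0.88, [0.4664, 0.3694, 0.0652], (272, 133))]
cap 1062 [0.4665 0.3678] [0.0246 0.0246] 63.8 z 0.1306
head 495 [0.4664 0.3679] [0.0399 0.04  ] 63.7
```

View pics/w10.png

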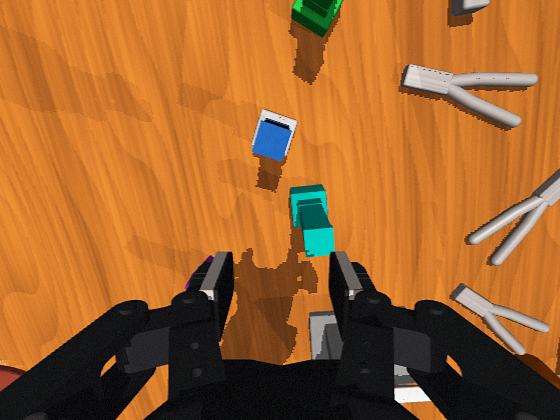

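Blue stands at (273,137), cap yaw 63.8°, with turquoise (310,215) clear of the fingers.

```bash
python3 -c "
from h import *
go([.4665,.3678,.093],63.8)"
```

```text
twist 0.61 shift [2.37, -1.19, 8.13] from [0.467, 0.3148, 0.2556] 82.0
```

```bash
python3 -m handwheel '[46,0,0,0,0.3,46,0,0,0,0.31,46,0.8,-0.4,0,0,46,0.8,-0.4,0,0,46,0.77,-0.4,0,0,46,0,0,1,0,46,0,0,1,0,46,0,0,1,0,46,0,0,1,0,46,0,0,1,0,46,0,0,1,0,46,0,0,1,0,46,0,0,1,0,46,0,0,0.1,0,46,0,0,0,0,0,0,0,0,0,0,0,0,0,0,0,0,0,0,0,0,0,0,0,0]' 60; python3 -m handwheel '[0,0,0,0,0,0,0,0,-1,0,0,0,0,-1,0,0,0,0,-1,0,0,0,0,-1,0,0,0,0,-1,0,0,0,0,-1,0,0,0,0,-1,0,0,0,0,-1,0,0,0,0,-1,-0.3,0,0,0,0,-0.3,0,0,0,0,-0.16,0,0,0,0,0]'; python3 -c "
from h import *
st(); go([.5344,-.0138,.1635],86.5)"
```

```text
clock: 85.52
tcp_pos: [0.4667, 0.3697, 0.0947]
tool_rot: [179.9, -0.1, 63.8]
contact_force: [0.7, -0.3, 5.7]
opening: 0.272
finger_force: 59.6
clock: 87.15
tcp_pos: [0.4648, 0.3678, 0.2715]
tool_rot: [-179.8, 0.2, 86.6]
contact_force: [-0.3, 0.1, -4.8]
opening: 0.27
finger_force: 59.7
87.2 [0.4648 0.3678 0.2715] [-179.8    0.2   86.6] F [-0.3  0.1 -4.8] op 23.0 g 59.7 j [-23.  31. -29.  89.  16.  64. -59.]
twist 0.0 shift [-18.83, 4.64, 5.4] from [0.4648, 0.3678, 0.2715] 86.6
```

```bash
python3 -m handwheel '[0,-0.99,0.24,0,0,0,-0.99,0.24,0,0,0,-0.99,0.24,0,0,0,-0.99,0.24,0,0,0,-0.99,0.24,0,0,0,-0.99,0.24,0,0,0,-0.99,0.24,0,0,0,-0.99,0.24,0,0,0,-0.99,0.24,0,0,0,-0.99,0.24,0,0,0,-0.99,0.24,0,0,0,-0.99,0.24,0,0,0,-0.99,0.24,0,0,0,-0.99,0.24,0,0,0,-0.99,0.24,0,0,0,-0.99,0.24,0,0,0,-0.99,0.24,0,0,0,-0.99,0.24,0,0,0,-0.99,0.24,0,0,0,0,0,0,0]'; python3 -m handwheel '[0,0,0,0,0,0,0,0,1,0,0,0,0,1,0,0,0,0,1,0,0,0,0,1,0,0,0,0,0.6,0,0,0,0,0,0]'; python3 -c "
from h import *
st(); go([.5342,-.0142,.1632],86.5)"
```

```text
clock: 89.65
tcp_pos: [0.5344, -0.0157, 0.2737]
tool_rot: [-180.0, 0.1, 86.2]
contact_force: [0.8, 0.1, -5.6]
opening: 0.27
finger_force: 59.8
clock: 90.52
tcp_pos: [0.5341, -0.0111, 0.1812]
tool_rot: [-179.9, -0.0, 86.7]
contact_force: [-0.4, 0.6, -4.6]
opening: 0.272
finger_force: 59.8
90.5 [ 0.5341 -0.0111  0.1812] [-179.9   -0.    86.7] F [-0.4  0.6 -4.6] op 23.2 g 59.8 j [ 16.  32. -26. 105.  18.  47. -22.]
twist 0.01 shift [-0.15, 0.01, 0.9] from [0.5341, -0.0111, 0.1812] 86.7
```

```bash
python3 -m handwheel '[0,-0.15,0,0.4,0,0,0,0,0.4,0,0,0,0,0.2,0,0,0.3,0,0.03,0,0,0.3,0,0.05,0,0,0.3,-0.02,0.1,0,0,0.29,-0.02,0.13,0,0,0,0,0,0]'; python3 -m handwheel '[0,0.28,0,0.2,0,0,0.28,-0.02,0.25,0,0,0.27,-0.02,0.25,0,0,0.25,0,0.28,0,0,0,0,0,0]'; python3 -c "
from h import *
st(); go([.539,.0401,.1263],86.5)"
```

```text
clock: 91.52
tcp_pos: [0.5368, 0.0072, 0.1585]
tool_rot: [179.7, 0.3, 86.6]
contact_force: [-1.8, -5.6, 9.4]
opening: 0.273
finger_force: 62.1
clock: 92.15
tcp_pos: [0.5384, 0.0302, 0.1381]
tool_rot: [179.6, 0.1, 86.6]
contact_force: [1.9, -3.7, 4.3]
opening: 0.272
finger_force: 61.9
92.2 [0.5384 0.0302 0.1381] [1.796e+02 1.000e-01 8.660e+01] F [ 1.9 -3.7  4.3] op 23.3 g 61.9 j [ 10.  35. -23. 107.  20.  42. -29.]
twist 0.0 shift [0.5, 0.0, 0.59] from [0.5384, 0.0302, 0.1381] 86.6
```

```bash
python3 -m handwheel '[0,0.25,0,0.3,0,0,0.25,0,0.3,0,0,0,0,0,0]';  python3 -m handwheel '[50,0,0,0,0,50,0,0,0,0,50,0,0,0,0,50,0,0,-0.5,0,50,0,0,-1,0,50,0,0,-1,0,50,0,0,-1,0,50,0,0,-1,0,50,0,0,-1,0,50,-1,0,0,0,50,-1,0,0,0,50,0,0,0,0,50,0,0,0,0]'; python3 - <<'E'
from h import *
st(); W=cam('wrist'); parked(W); print(find(W,'mid_blue'))
go([.5383,.0264,.113],86.5)
E
```

```text
clock: 92.52
tcp_pos: [0.5379, 0.0403, 0.125]
tool_rot: [179.8, 0.0, 86.6]
contact_force: [2.0, -4.4, 3.0]
opening: 0.272
finger_force: 62.0
clock: 94.15
tcp_pos: [0.5338, 0.002, 0.2343]
tool_rot: [180.0, -0.1, 86.7]
contact_force: [0.1, 0.7, 0.2]
opening: 0.586
finger_force: 0.0
94.2 [0.5338 0.002  0.2343] [ 1.80e+02 -1.00e-01  8.67e+01] F [0.1 0.7 0.2] op 50.1 g 0.0 j [ 16.  28. -27. 101.  15.  54. -21.]
s [-60.3  66.2]
handle 2526 X [-10.6  12. ] n 12.0 tilt -0.019
[(0.59, [0.5386, 0.0188, 0.1059], (285, 185))]
twist 0.01 shift [1.22, 0.15, 6.06] from [0.5338, 0.0022, 0.2342] 86.7
```

Parked. Same regrasp, lift and tilt sequence as for yellow.

```bash
python3 -m handwheel '[50,0.6,0.08,1,0,50,0.62,0.07,1,0,50,0,0,1,0,50,0,0,1,0,50,0,0,1,0,50,0,0,1,0,50,0,0,0.06,0,50,0,0,0,0,0,0,0,0,0,0,0,0,0,0,0,0,0,0,0,0,0,0,0,0]' 70; python3 -m handwheel '[0,0,0,-0.3,0,0,-0.3,0,-0.6,0,0,-0.3,0,-0.7,0,0,0,0,-1,0,0,0,0,-1,0,0,0,0,-1,0,0,0,0,-1,0,0,0,0,0,0]'; python3 -c "
from h import *
st(); go([.665,-.07,.0735],82)"
```

```text
clock: 95.75
tcp_pos: [0.5384, 0.0252, 0.1137]
tool_rot: [179.9, -0.0, 86.6]
contact_force: [-2.6, 1.0, 5.7]
opening: 0.269
finger_force: 68.5
clock: 96.75
tcp_pos: [0.5385, 0.0126, 0.2267]
tool_rot: [179.7, -0.0, 86.6]
contact_force: [0.4, -0.2, -6.1]
opening: 0.273
finger_force: 69.2
96.8 [0.5385 0.0126 0.2267] [179.7  -0.   86.6] F [ 0.4 -0.2 -6.1] op 23.3 g 69.2 j [ 14.  29. -27. 101.  16.  53. -23.]
twist 0.15 shift [-3.21, 6.84, 7.66] from [0.5385, 0.0126, 0.2267] 86.6
```

```bash
python3 -m handwheel '[0,0,0,0,0.15,0,-0.46,0.97,0,0,0,-0.46,0.97,0,0,0,-0.46,0.97,0,0,0,-0.46,0.97,0,0,0,-0.46,0.97,0,0,0,-0.46,0.97,0,0,0,-0.45,1,0,0,0,0,0,0,0,0,0,0,1,0,0,0,0,1,0,0,0,0,1,0,0,0,0,1,0,0,0,0,1,0,0,0,0,1,0,0,0,0,1,0,0,0,0,0.5,0,0,0,0,0,0]'; python3 -m handwheel '[0,0,0,0.38,0,0,0.28,0,0.2,0,0,0.28,0,0.22,0,0,0,0,0,0]';python3 -m handwheel '[0,0.25,0,0.25,0,0,0.24,0,0.28,0,0,0.2,0,0.32,0,0,0.2,0,0.35,0,0,0,0,0,0,0,0,0,0,0]'; python3 -m handwheel '[0,0,0,-0.5,0,0,0,0,-1,0,0,0,0,-1,0,0,0,0,-1,0,0,0,0,-1,0,0,0,0,-1,0,0,0,0,-1,0,0,0,0,0,0]'; python3 -c "
from h import *
st(); go([.5982,-.319,.085],82)"
```

```text
clock: 99.0
tcp_pos: [0.6632, -0.0694, 0.0737]
tool_rot: [-179.9, 0.0, 82.1]
contact_force: [-0.6, 1.2, -5.3]
opening: 0.273
finger_force: 69.5
clock: 99.5
tcp_pos: [0.6664, -0.0599, 0.0616]
tool_rot: [179.8, 0.2, 82.1]
contact_force: [-2.6, -1.1, 4.1]
opening: 0.269
finger_force: 70.8
clock: 100.25
tcp_pos: [0.6694, -0.0392, 0.0379]
tool_rot: [179.8, -0.1, 82.1]
contact_force: [-1.5, 2.1, 4.8]
opening: 0.271
finger_force: 69.6
clock: 101.25
tcp_pos: [0.6692, -0.0404, 0.1675]
tool_rot: [179.7, -0.1, 82.1]
contact_force: [0.4, -0.4, -4.9]
opening: 0.272
finger_force: 69.3
101.2 [ 0.6692 -0.0404  0.1675] [ 1.797e+02 -1.000e-01  8.210e+01] F [ 0.4 -0.4 -4.9] op 23.2 g 69.3 j [ 14.  43. -23.  83.  18.  57. -21.]
twist 0.0 shift [-14.29, -1.58, 4.13] from [0.6692, -0.0404, 0.1675] 82.1
```

```bash
python3 -m handwheel '[0,-1,-0.11,0,0,0,-1,-0.11,0,0,0,-1,-0.11,0,0,0,-1,-0.11,0,0,0,-1,-0.11,0,0,0,-1,-0.11,0,0,0,-1,-0.11,0,0,0,-1,-0.11,0,0,0,-1,-0.11,0,0,0,-1,-0.11,0,0,0,-1,-0.11,0,0,0,-1,-0.11,0,0,0,-1,-0.11,0,0,0,-1,-0.11,0,0,0,-0.29,0,0,0,0,0,0,0,0,0,0,0,0,0]'; python3 -c "
from h import *
st(); go([.5982,-.319,.085],82)"
```

```text
clock: 103.38
tcp_pos: [0.5987, -0.3177, 0.1648]
tool_rot: [180.0, -0.1, 82.2]
contact_force: [0.1, 0.2, -4.7]
opening: 0.271
finger_force: 69.0
103.4 [ 0.5987 -0.3177  0.1648] [ 1.80e+02 -1.00e-01  8.22e+01] F [ 0.1  0.2 -4.7] op 23.2 g 69.0 j [ 39.  44. -24.  82.  19.  58.   3.]
twist 0.01 shift [-0.07, -0.02, 3.99] from [0.5987, -0.3177, 0.1648] 82.2
```

```bash
python3 -m handwheel '[0,-0.04,-0.02,0.8,0,0,0,0,0.8,0,0,0,0,0.8,0,0,0,0,0.8,0,0,0,0,0.7,0,0,0,0,0.3,0,0,0,0,0,0]';python3 -m handwheel '[0,0,0,0.25,0,0,0,0,0.25,0,0,0,0,0,0]'; python3 -m handwheel '[0,0.05,0,0.25,0,0,0.05,0,0.25,0,0,0,0,0,0]'
```

```text
clock: 104.25
tcp_pos: [0.5974, -0.3202, 0.0803]
tool_rot: [-180.0, -0.0, 82.1]
contact_force: [0.1, -0.1, -5.6]
opening: 0.271
finger_force: 69.0
clock: 104.62
tcp_pos: [0.5971, -0.3202, 0.0703]
tool_rot: [-179.9, -0.0, 82.1]
contact_force: [0.5, -0.5, -5.4]
opening: 0.276
finger_force: 69.0
clock: 105.0
tcp_pos: [0.5987, -0.3176, 0.0634]
tool_rot: [179.9, 0.0, 82.1]
contact_force: [-2.6, 3.0, 5.5]
opening: 0.273
finger_force: 70.5
```

```bash
python3 -m handwheel '[0,0.03,0,0.2,0,0,0.03,0,0.2,0,0,0,0,0,0]';python3 -m handwheel '[0,0.03,0,0.2,0,0,0.0,0,0.15,0,0,0,0,0,0]'
```

```text
clock: 105.38
tcp_pos: [0.5994, -0.3149, 0.0559]
tool_rot: [179.9, -0.1, 82.2]
contact_force: [-3.8, 5.5, 7.9]
opening: 0.273
finger_force: 70.8
clock: 105.75
tcp_pos: [0.6, -0.3133, 0.0489]
tool_rot: [179.8, -0.2, 82.2]
contact_force: [-3.0, 6.2, 7.9]
opening: 0.273
finger_force: 71.0
```

```bash
python3 -m handwheel '[0,-0.2,0,0.05,0,0,-0.15,0,0,0,0,0,0,0,0]';python3 -m handwheel '[0,-0.1,0,0,0,0,-0.1,0,0,0,0,0,0,0,0]'; python3 -m handwheel '[0,-0.08,0,0,0,0,-0.05,0,0,0,0,0,0,0,0]'
```

```text
clock: 106.12
tcp_pos: [0.601, -0.3213, 0.0485]
tool_rot: [179.5, -0.1, 82.2]
contact_force: [0.8, 4.4, 7.2]
opening: 0.271
finger_force: 70.8
clock: 106.5
tcp_pos: [0.6007, -0.3254, 0.0485]
tool_rot: [179.5, -0.1, 82.2]
contact_force: [0.8, 4.5, 5.6]
opening: 0.266
finger_force: 70.7
clock: 106.88
tcp_pos: [0.6005, -0.3259, 0.0485]
tool_rot: [179.6, -0.2, 82.3]
contact_force: [0.5, 6.5, 6.7]
opening: 0.271
finger_force: 70.7
```

```bash
python3 -m handwheel '[46,0.1,0,0,0,46,0,0,0,0,46,0,0,0,0,46,0,0,-0.5,0,46,0,0,-1,0,46,0,0,-1,0,46,0,0,-1,0,46,0,0,-1,0,46,0,0,-1,0,46,0,0,-1,0,46,-1,0,-1,0,46,-1,0,-1,0,46,-1,0,-1,0,46,0,0,-1,0,46,0,0,0,0]'; python3 - <<'E'
from rk import *
st(); W=cam('wrist','w11.png')
for x in(-75,0,75): seat(W,x)
go([.542,-.2,.2],-8)
E
```

```text
clock: 108.75
tcp_pos: [0.589, -0.3877, 0.2575]
tool_rot: [179.7, 0.1, 82.1]
contact_force: [-0.0, 0.4, -0.7]
opening: 0.538
finger_force: 0.0
108.8 [ 0.589  -0.3877  0.2575] [1.797e+02 1.000e-01 8.210e+01] F [-0.   0.4 -0.7] op 45.9 g 0.0 j [ 44.  42. -25.  70.  17.  72.  11.]
head top z 69.9337508999639 X [-91.1 -53.4] Y [-67.1 -24. ]
handle top z 62.04600714264602 X [-93.8 -56.1] Y end [-9.4 60.7] tilt -0.011
head top z 69.95725887346266 X [-15.7  22. ] Y [-67.2 -24. ]
handle top z 62.10844052770243 X [-19.4  19.5] Y end [-9.4 60.6] tilt -0.013
head top z 70.01513909131741 X [59.7 96.4] Y [-67.2 -24. ]
handle top z 62.17518911825126 X [55.  94.4] Y end [-9.4 60.7] tilt -0.015
twist 3.0 shift [-3.6, -8.94, 2.79] from [0.5885, -0.3871, 0.2558] 82.1
```

View pics/w11.png

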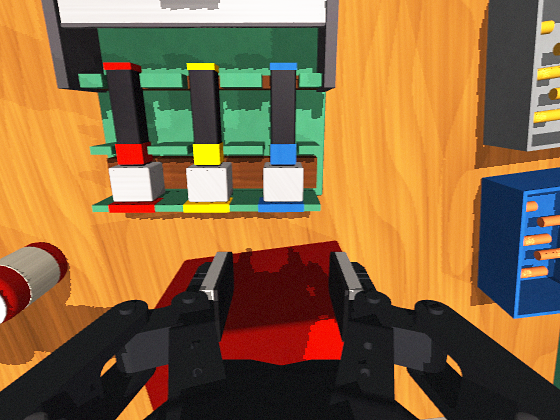

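All three lie flat in their own slots (heads at (135,183), (209,183), (283,183)). Now the keeper door.

```bash
python3 -m handwheel '[50,0,0,0,0.3,50,0,0,0,0.3,50,0,0,0,0.3,50,0,0,0,0.3,50,0,0,0,0.3,50,0,0,0,0.3,50,0,0,0,0.3,50,0,0,0,0.3,50,0,0,0,0.3,50,0,0,0,0.3,50,-0.4,-1,0,0,50,-0.4,-1,0,0,50,-0.4,-1,0,0,50,-0.4,-1,0,0,50,-0.4,-1,0,0,50,-0.4,-1,0,0,50,-0.4,-1,0,0,50,-0.4,-1,0,0,50,-0.4,-0.94,0,0,50,0,0,0,0]'; python3 -c "
from h import *
st(); go([.542,-.2005,.0945],-8)"
```

```text
clock: 111.3
tcp_pos: [0.5414, -0.198, 0.2548]
tool_rot: [-179.9, 0.0, -7.7]
contact_force: [-0.4, -1.2, -0.1]
opening: 0.582
finger_force: 0.0
111.3 [ 0.5414 -0.198   0.2548] [-179.9    0.    -7.7] F [-0.4 -1.2 -0.1] op 49.7 g 0.0 j [ 20.  28.  -3.  94.   2.  58. -81.]
twist 0.01 shift [0.05, 0.12, 8.01] from [0.5414, -0.198, 0.2548] -7.7
```

```bash
python3 -m handwheel '[50,0.05,0.1,1,0,50,0,0,1,0,50,0,0,1,0,50,0,0,1,0,50,0,0,1,0,50,0,0,1,0,50,0,0,1,0,50,0,0,0.95,0,50,0,0,0,0,0,0,0,0,0,0,0,0,0,0,0,0,0,0,0,0,0,0,0,0,0,0,0,0,0]' 40; python3 -m handwheel '[0,0,0.3,0,0,0,0,0.3,0,0,0,0,0.3,0,0,0,0,0.3,0,0,0,0,0.3,0,0,0,0,0.3,0,0]'; python3 -m handwheel '[0,0,0.2,0,0,0,0,0.2,0,0,0,0,0,0,0]'; python3 -m handwheel '[0,0,0.2,0,0,0,0,0,0,0]'
```

```text
clock: 113.05
tcp_pos: [0.5429, -0.2026, 0.0968]
tool_rot: [180.0, -0.1, -7.9]
contact_force: [0.0, 0.8, 6.5]
opening: 0.135
finger_force: 41.7
clock: 113.8
tcp_pos: [0.5383, -0.2369, 0.0968]
tool_rot: [-179.9, -0.1, -7.8]
contact_force: [-0.1, 3.1, 6.1]
opening: 0.133
finger_force: 41.9
clock: 114.18
tcp_pos: [0.537, -0.2458, 0.0968]
tool_rot: [-180.0, -0.1, -7.9]
contact_force: [-1.0, 2.1, 5.0]
opening: 0.133
finger_force: 41.9
clock: 114.42
tcp_pos: [0.537, -0.2462, 0.0968]
tool_rot: [-179.7, -0.1, -7.7]
contact_force: [-0.8, 7.4, 7.2]
opening: 0.134
finger_force: 42.1
```

```bash
python3 -m handwheel '[0,0,0.2,0,0,0,0,0,0,0]'; python3 -m handwheel '[0,0,-0.35,0,0,0,0,0,0,0,45,0,0,0,0,45,0,0,0,0,45,0,0,0,0,45,0,0,-0.5,0,45,0,0,-1,0,45,0,0,-1,0,45,0,0,-1,0,45,0,0,-1,0,45,0,0,-1,0,45,0,0,-1,0,45,-1,0,0,0,45,-1,0,0,0,45,-1,0,0,0,45,0,0,0,0,45,0,0,0,0]'; python3 - <<'E'
from rk import *
st(); W=cam('wrist','w12.png'); X,Y,Z=rack(W)
m=(Z>66)&(Z<74)&(abs(X)<100)&(Y>20)&(Y<60); print('plate edge Y',np.percentile(Y[m],[1,3]))
T=cam('top'); print(find(T,'keeper_tab'))
E
```

```text
clock: 114.68
tcp_pos: [0.5369, -0.2462, 0.0968]
tool_rot: [-179.4, -0.0, -7.6]
contact_force: [0.2, 12.2, 9.2]
opening: 0.128
finger_force: 42.5
clock: 116.8
tcp_pos: [0.4776, -0.239, 0.2263]
tool_rot: [180.0, -0.1, -7.9]
contact_force: [0.2, -0.3, 0.3]
opening: 0.526
finger_force: 0.0
116.8 [ 0.4776 -0.239   0.2263] [ 1.8e+02 -1.0e-01 -7.9e+00] F [ 0.2 -0.3  0.3] op 44.9 g 0.0 j [ 27.  26.  -4. 103.   2.  51. -76.]
plate edge Y [44.40510971 44.73330913]
[(0.71, [0.5353, -0.2448, 0.0885], (419, 220)), (0.38, [0.5989, -0.3397, 0.0455], (452, 196))]
```

View pics/w12.png

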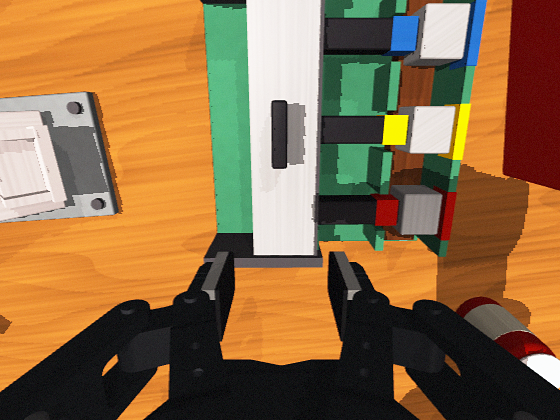

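The door plate (285,130) now covers the handle ends, edge at Y = 44.5 mm against the shut stop. All three dollies are in place.

```bash
python3 -c "
from h import *
print(robot.hand_in())"
```

```text
the job is handed in; nothing more can be done
None
```

I handed the job in at about 117 s, with no verdict returned: the red, yellow and blue dollies were each parked on the angle block and then laid in their own slots in that order, heads at the end stop, and the keeper door is shut against its stop.

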